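# Unlock the specimen stage and slide the specimen home

### The arm

A 6-joint arm with a two-finger parallel gripper is mounted at the origin on the work surface. World frame = base frame: x ahead of the robot, y to its left, z up, the work surface at z = 0. Lengths are in m, angles in degrees, forces in N, time in s.
With the tool pointing down it reaches from about 0.4 to 0.825 m from the base axis. Payload 7 kg.
Tool frame: the origin (TCP) lies at the very end of the fingers, on their centre line; the grasp point (between the pads) lies 19 mm behind it; z points along the fingers, y is the direction in which the jaws open and shut (so a half turn about z gives the same grasp; the last joint's range is limited). The gripper opens to 88 mm and grips with 3 to 60 N. Pads are 19 mm wide; open, the fingers measure 130 mm over their backs; the gripper's body (78 mm by 193 mm) begins 47 mm behind the grasp point.
Start: joints at [84.975, 20.546, 0.682, 0, -70.136, -16.507], TCP at [0.248, 0.628, 0.227] pointing down, gripper open.
Joint ranges: [-176.03, 176.03], [-82.01, 121.73], [-58.28, 71.71], [-173.87, 95.51], [-174.79, -0.11], [-173.66, 173.66]. Speed limits (degrees/s): [136.94, 136.94, 172.46, 180, 180, 180].

### API

Orientations are given as [roll, pitch, yaw] about the fixed x, y, z axes, in that order (R = Rz(yaw) Ry(pitch) Rx(roll)).
In Python, from plant import telemetry, optics, ctrl gives the robot as it stands.
- The arm moves only by the tool servo_tool, never from a script. Its argument "rows" is a list of rows, each a list of 3 entries, a list of its own where there are three numbers: the shift along the tool's x, y, z in m, then the turn, a rotation vector about the tool's x, y, z in units of 6 degrees (1.0 is 6 degrees), then the closure, from 0 (fully open) to 1 (shut). A call has 1 to 20 rows; each row shifts and turns the commanded pose from where the row before left it, along the tool's axes as they then stand; what a row does not reach is not made up. A row lasts 1/12 s, in which the tool goes at most 41.7 mm and 7.16 degrees, less where a joint would pass 70% of its speed; a pose out of reach is approached as far as the arm can. A call is refused whole if a number of a shift passes 0.0417 or a number of a turn 1, either way. A call with a gripper value outside its range is refused whole. The fingers move at their own pace and stop on an object; the grip force is fixed at half the most. Time passes only in rows, so rows that do not move let the fingers close. It gives the time, the measured TCP pose, the force and the opening at its end, in the units of the state.
- telemetry.get_obs(): the state, without advancing time (a new reading comes with each control period).
- optics.snapshot(name): name is "side" or "top"; returns the picture (480x640x3 uint8, red, green, blue); there is no depth.
- optics.camera_info(name): a dict with "mtx" (3x3 intrinsics, pixels), "rvec" (rotation vector, rad) and "tvec" (3), from world to camera coordinates, as OpenCV has them. Camera axes: x right, y down, z forward; pixel columns grow to the right and rows downward; lengths in m; the calibration is good to about 2 mm. A picture is of the moment at which its call begins. camera_info takes no time and is no camera call.
- ctrl.close_job(): hands the job in, once; it reports no verdict.
The state is a dict: "clock": time; "joint_pos": joint angles; "qvel": joint speeds; "tau": joint torques, N m; "tool_pos": TCP position; "orientation": TCP orientation; "force": force on the tool from outside, world axes, zero at the start; "moment": the same for the moment, N m; "opening": finger opening in m.
Only numpy, scipy, OpenCV 4.12 (cv2) and the standard library are available. Lean on these libraries where they do the work, as an engineer would, in place of code of your own. Each camera call takes 0.05 s, during which the arm holds its last target.

### The job

With a fingertip, roll the big knurled locking ring on the measuring head anticlockwise (seen from above) until the black line on it has come round to the black pointer mark for the second time, and leave the line at the mark. That frees the specimen sled: then push the sled by its upright tab under the head until it is fully home against the end stop. Only touch and push, lift nothing, and leave everything else on the bench where it stands.

Things in the scene. Friction and masses are not known exactly. Their poses are not given: they have to be found in the camera images.
- stage: Specimen stage, fixed to the bench: aluminium base plate, y = -100 to 200 mm, 130 mm wide in x, 12 mm high; a white measuring head (130 x 100 mm in x, y, top at z = 52, underside at z = 38 mm) bridges a guide along y. Origin on the bench, below the ring's axis; z up. Place and yaw vary.
- pointer (a point): The black pointer mark, 16 mm long, lying flat on the head's top beside the ring at the stage's +x side (x = 56, y = 0, z = 53 mm in the stage's frame).
- lock_ring (a joint): Turn of the ring about its upright axis, rad, growing anticlockwise seen from above. 0 = tight, its line at the pointer; 6.28 = line at the pointer for the first time; 12.57 = for the second. Starts at 0.3 to 2.2, hard end at 19. Light steady friction (0.07 N m); it stays where it is left. A pin below it blocks the sled until about one and a half turns.
- ring_top (a point): Centre of the top face of the locking ring, on its axis: an aluminium disc 24 mm high, 92 mm in diameter over its 30 upright knurl ribs (5 mm wide, 3.5 mm proud). On its thread it rises 4 mm per turn: top 82 mm above the bench when tight, 90 mm after two turns; underside 58, then 66 mm.
- ring_line (a point): Outer end of the black radial line on the ring's top face, 40 mm from the axis; it goes round with the ring.
- sled: Specimen sled, loose steel bar of about 0.45 kg in the guide, 1.5 mm play each side: 40 (x) x 170 (y) x 18 mm, a white specimen disc in its top. Origin: centre of its underside, 12 mm above the bench; axes as the stage's. It is pushed 65 to 73 mm towards the stage's -y (friction 1 to 6 N); home, its origin is at y = 27 mm in the stage's frame.
- tab (a point): On the outer (+y) face of the sled's upright tab, the face to push, at mid width, 54 mm above the bench. The tab stands at the sled's +y end (y = 73 to 85 mm in its frame), is 40 mm wide in x, 12 mm thick, and its top edge is 66 mm above the bench.
- weight: Bystander: brass weight with a small knob, 32 mm wide, 44 mm high, standing beside the stage; origin under its base.
- vial: Bystander: amber vial with a black cap, 26 mm wide, 50 mm high, beside the stage; origin under its base.
- beaker: Bystander: glass beaker, 66 mm wide, 85 mm high; origin under its base.
- wash_bottle: Bystander: white bottle with a blue cap, 64 mm wide, 170 mm high; origin under its base.
- driver: Bystander: screwdriver 170 mm long, lying down.
- marker: Bystander: white marker pen 130 mm long, 12 mm thick, lying down.
- meter: Bystander, fixed: flat white bench meter 150 x 200 x 30 mm.
- tip_rack: Bystander, fixed: blue pipette-tip rack 85 x 125 x 55 mm.
- end_stop (a point): Middle of the face of the dark end stop that closes the guide (y = -58, z = 23 mm in the stage's frame). The guide's two rails reach 26 mm above the bench and stand 43 mm apart inside.
There are look-alikes about, which are no part of the job. Of the things like the sled, leave any that is blue; of the rest the larger one is meant.

How it is judged:
By the outcome, as a careful person would: the job done as asked, in the order asked, and still so for the second after the job is handed in, with the robot touching nothing.
It also fails if it takes over 58 s, if anything falls off the work surface, if the arm or the gripper's body presses on something with over 40 N, if the wrist force passes 120 N, or if a joint passes its speed limit or range.

## Working session

There is one attempt and no reset: what is moved stays moved. The work goes in short steps, Python scripts to look and compute and a tool call to move; the robot and the scene stay as the last step left them, time stands still between calls to the robot, and variables do not carry over. Pictures are saved under pics/ and viewed, and the job is handed in when it is done.

Besides the shell and the picture viewer there is one more tool, called as name(argument=value, ...) on one line, values as JSON. servo_tool: Moves the arm, as the interface text tells. Its arguments: {"type":"object","properties":{"rows":{"type":"array"}},"required":["rows"]}

```bash
mkdir -p pics; ls
python3 - <<'E'
from plant import telemetry, optics, ctrl
import cv2
print(telemetry.get_obs())
for n in("side","top"):
    im=optics.snapshot(n); cv2.imwrite(f"pics/{n}0.png",im[:,:,::-1]); print(n,optics.camera_info(n))
E
```

```text
pics
{'clock': 0.0, 'joint_pos': array([ 8.49753306e+01,  2.05919158e+01,  6.33523703e-01, -1.92262564e-02,
       -7.01356344e+01, -1.65058616e+01]), 'qvel': array([-0.01166646,  0.04775073, -0.00776829,  0.09322673, -0.00662636,
       -0.0354041 ]), 'tau': array([ 1.69017716e-03, -5.82713985e+01,  2.93038934e+01,  6.99707463e+00,
        6.87621126e-03, -1.53871306e-04]), 'tool_pos': array([0.2475853 , 0.62742914, 0.22561817]), 'orientation': array([ 1.79904713e+02, -9.38763570e-03, -2.15370709e+01]), 'force': array([-0.0580669 , -0.20289232, -0.97018315]), 'moment': array([ 0.03563413, -0.02598165, -0.00059735]), 'opening': 0.0873829339189637}
side {'mtx': array([[457.14899555,   0.        , 321.1174978 ],
       [  0.        , 457.14899555, 230.72690553],
       [  0.        ,   0.        ,   1.        ]]), 'rvec': array([ 2.07207427, -0.86554938,  0.4504228 ]), 'tvec': array([-0.42929614,  0.30026048,  0.85198946])}
top {'mtx': array([[549.94138485,   0.        , 316.17767538],
       [  0.        , 549.94138485, 244.11772403],
       [  0.        ,   0.        ,   1.        ]]), 'rvec': array([ 2.13360509, -2.14714563,  0.17330882]), 'tvec': array([-0.04354767,  0.58324624,  1.27804286])}
```

View pics/top0.png

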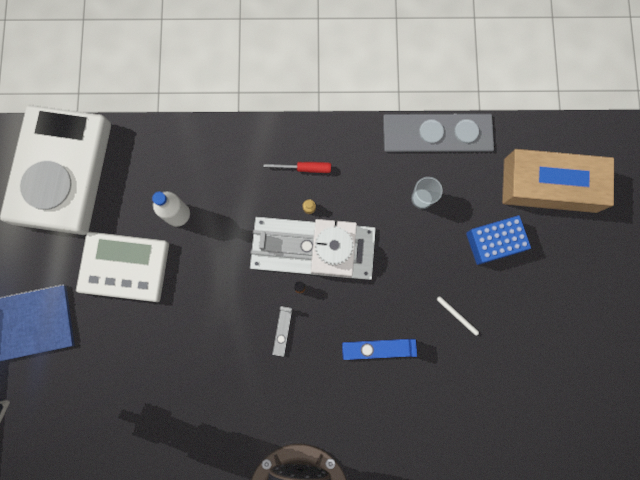

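View pics/side0.png

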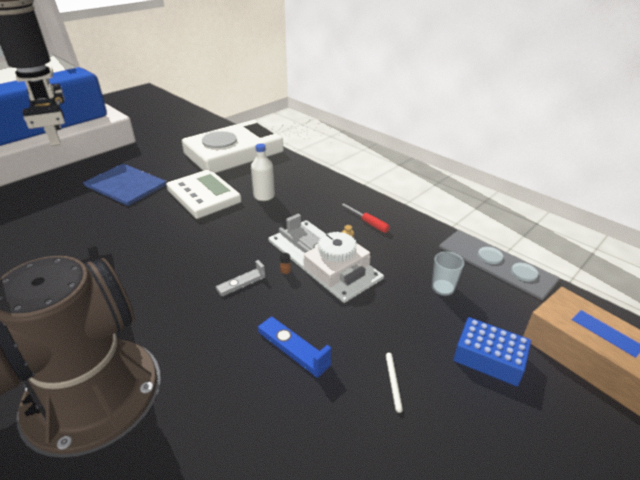

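```bash
cat > h.py <<'E'
import numpy as np, cv2
from plant import telemetry, optics, ctrl
def cam(n):
    c=optics.camera_info(n); R=cv2.Rodrigues(c["rvec"])[0]; return c["mtx"],R,np.array(c["tvec"]).ravel()
def ray(n,uv,z):
    K,R,t=cam(n); d=R.T@np.linalg.solve(K,[uv[0],uv[1],1]); o=-R.T@t
    return o+d*(z-o[2])/d[2]
def proj(n,p):
    K,R,t=cam(n); q=K@(R@np.array(p)+t); return q[:2]/q[2]
def crop(im,name,x0,y0,x1,y1,s):
    cv2.imwrite(f"pics/{name}.png",cv2.resize(im[y0:y1,x0:x1,::-1],None,fx=s,fy=s,interpolation=cv2.INTER_CUBIC))
E
python3 - <<'E'
from h import *
for n in("side","top"):
    print(n,proj(n,[0,0,0]),proj(n,[.248,.628,.227]), -cam(n)[1].T@cam(n)[2])
t=cv2.imread("pics/top0.png")[:,:,::-1];s=cv2.imread("pics/side0.png")[:,:,::-1]
crop(t,"t0c",240,185,390,295,5); crop(s,"s0c",255,205,395,310,5)
E
```

```text
side [ 90.77157305 391.83661803] [ 55.7883948  135.84563278] [-0.0677253  -0.65496119  0.75284574]
top [297.43913013 495.08837344] [-22.93046266 398.57861456] [ 0.37407447 -0.04234341  1.3541571 ]
```

View pics/t0c.png

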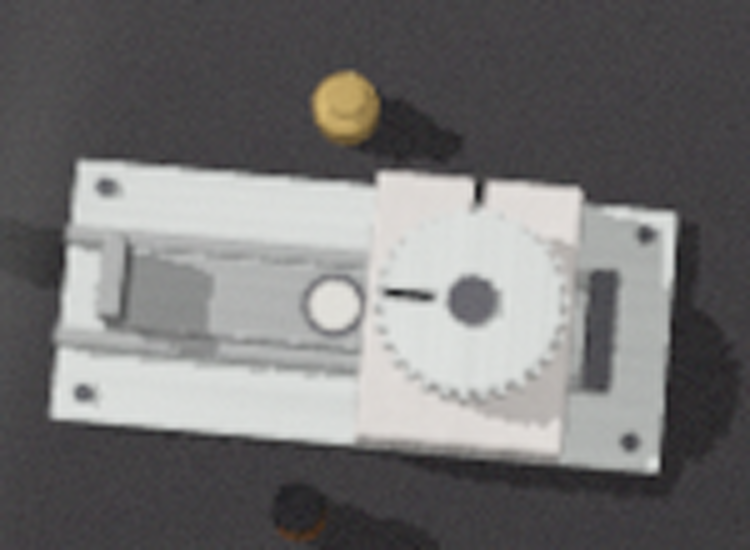

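View pics/s0c.png

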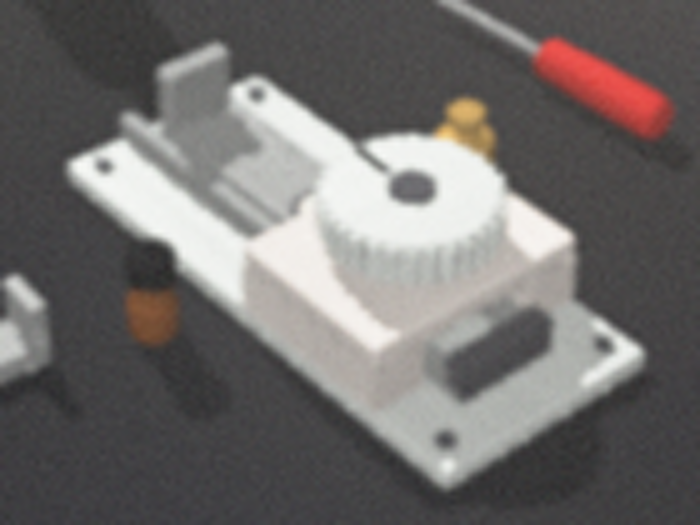

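Run:
```python
from h import *
t=cv2.imread("pics/top0.png")
g=cv2.cvtColor(t,cv2.COLOR_BGR2GRAY)
f=lambda u,v:(240+(u+.5)/5-.5,185+(v+.5)/5-.5)
C={k:ray("top",f(*uv),.012)[:2] for k,uv in dict(TL=(78,160),TR=(677,212),BR=(658,470),BL=(52,418)).items()}
for k in C: print(k,C[k])
# stage frame coordinates: TL (65,200) TR(65,-100) BR(-65,-100) BL(-65,200)
S=np.array([[.065,.2],[.065,-.1],[-.065,-.1],[-.065,.2]]); W=np.array([C[k] for k in("TL","TR","BR","BL")])
cs,cw=S.mean(0),W.mean(0); H=(S-cs).T@(W-cw); U,s,Vt=np.linalg.svd(H); R=Vt.T@U.T
print("yaw",np.degrees(np.arctan2(R[1,0],R[0,0])),"org",cw-R@cs, "res mm",1e3*(W-(cw+(S-cs)@R.T)))
org=cw-R@cs
for z in(.082,.083,.084): print("hub",ray("top",f(472,300),z)[:2])
# hub via dark blob
m=cv2.inRange(g,0,130); n,l,st,ce=cv2.connectedComponentsWithStats(m[225:265,300:360])
for i in range(1,n): print(st[i],ce[i]+[300,225])
p=ray("top",f(478,192),.053)[:2]; print("pointer in stage",R.T@(p-org))
for uv in((386,293),(434,297)): print("line in stage",R.T@(ray("top",f(*uv),.083)[:2]-org))
q=ray("top",f(472,300),.083)[:2];print("hub in stage",R.T@(q-org))
for nm,uv in dict(tabtop_l=(100,318),tabtop_r=(108,232)).items(): print(nm,R.T@(ray("top",f(*uv),.066)[:2]-org))
fs=lambda u,v:(255+(u+.5)/5-.5,205+(v+.5)/5-.5)
h2=ray("side",fs(411,187),.083)[:2]; print("side hub",h2,R.T@(h2-org))
for nm,uv in dict(weight=(465,105)).items(): print(nm,ray("side",fs(*uv),.044))
print("weight top",ray("top",f(350,98),.044),"vial",ray("top",f(298,505),.05))
```

```text
TL [0.65877785 0.10405285]
TR [ 0.63062119 -0.1937931 ]
BR [ 0.50215394 -0.18147941]
BL [0.52960312 0.11539263]
yaw -5.326407218548937 org [ 0.57564755 -0.08874086] res mm [[-0.15492794 -0.30878111]
 [-0.46273859  0.54988162]
 [ 0.50867037  0.79573452]
 [ 0.10899617 -1.03683503]]
hub [ 0.57586593 -0.08884339]
hub [ 0.57570731 -0.08880683]
hub [ 0.57554869 -0.08877028]
[35  0  1  1  1] [335. 225.]
[57  0  3  1  3] [358. 225.]
[ 1 15  5  4  5] [303.  241.2]
[ 7 15  5  3  5] [309.  240.6]
[55 14  5 25 81] [357.80246914 251.79012346]
[30 16  9  9 65] [334.         244.70769231]
[12 19  1  1  1] [312. 244.]
[17 18 10  2 14] [321.78571429 243.42857143]
[ 2 24  1  2  2] [302.  249.5]
[ 7 24  5  3  5] [309.  250.4]
[ 4 26  2  1  2] [304.5 251. ]
pointer in stage [0.05771389 0.00069011]
line in stage [-0.00011985  0.04033318]
line in stage [-6.02665936e-05  1.77811913e-02]
hub in stage [ 6.56258370e-05 -6.01451906e-05]
tabtop_l [-0.02108455  0.17444492]
tabtop_r [0.02044708 0.17489562]
side hub [ 0.57895177 -0.08553634] [0.00299248 0.00349741]
weight [ 0.68884321 -0.02455037  0.044     ]
weight top [ 0.68209651 -0.03183611  0.044     ] vial [ 0.48295012 -0.0062881   0.05      ]
```

Run:
```python
from h import *
s=cv2.imread("pics/side0.png")[:,:,::-1]
crop(s,"s0g",0,0,140,160,5)
```

```text
(no output)
```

View pics/s0g.png

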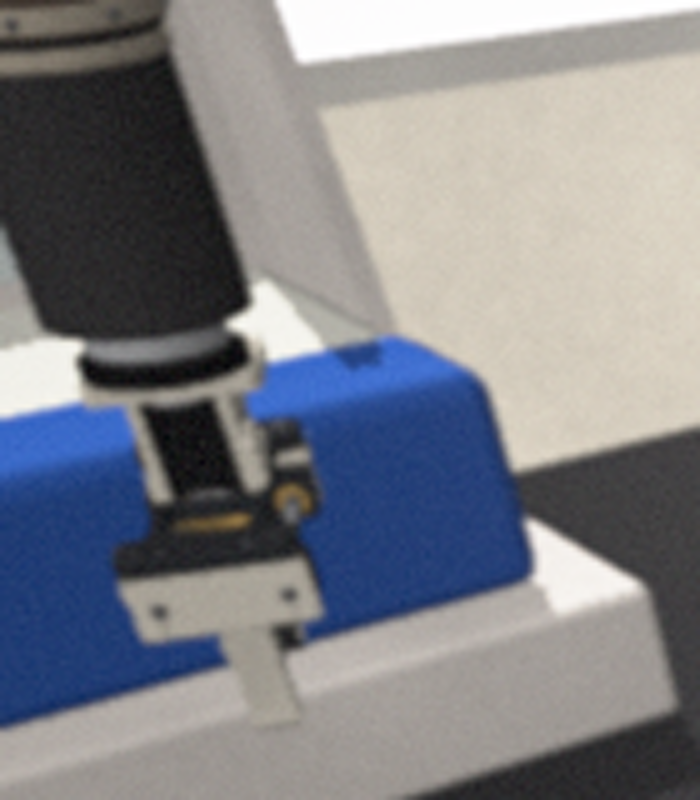

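servo_tool(rows=[[[0, 0, 0], [0, 0, 1], 1], [[0, 0, 0], [0, 0, 1], 1]])

```text
clock: 0.27
tool_pos: [0.2477, 0.6276, 0.226]
orientation: [179.9, -0.0, -33.8]
force: [1.2, -0.2, -0.4]
opening: 0.0794
```

```bash
python3 -c "
from h import *
o=telemetry.get_obs();print(o['joint_pos'],o['orientation'],o['opening'])"
```

```text
[ 8.49747393e+01  2.05762738e+01  6.52136734e-01 -1.17204460e-02
 -7.01340289e+01 -2.87639831e+01] [ 1.79943709e+02 -1.83304718e-02 -3.37932232e+01] 0.07938418560637434
```

servo_tool(rows=[[[0.015, 0.0115, 0], [0, 0, 1], 1], [[0.03, 0.023, 0], [0, 0, 0], 1], [[0.03, 0.023, 0], [0, 0, 0], 1], [[0.03, 0.023, 0], [0, 0, 0], 1], [[0.03, 0.023, 0], [0, 0, 0], 1], [[0.03, 0.023, 0], [0, 0, 0], 1], [[0.03, 0.023, 0], [0, 0, 0], 1], [[0.03, 0.023, 0], [0, 0, 0], 1], [[0.03, 0.023, 0], [0, 0, 0], 1], [[0.03, 0.023, 0], [0, 0, 0], 1], [[0.03, 0.023, 0], [0, 0, 0], 1], [[0.03, 0.023, 0], [0, 0, 0], 1], [[0.03, 0.023, 0], [0, 0, 0], 1], [[0.03, 0.023, 0], [0, 0, 0], 1], [[0.03, 0.023, 0], [0, 0, 0], 1], [[0.03, 0.023, 0], [0, 0, 0], 1], [[0.03, 0.023, 0], [0, 0, 0], 1], [[0.03, 0.023, 0], [0, 0, 0], 1], [[0.03, 0.023, 0], [0, 0, 0], 1], [[0.03, 0.023, 0], [0, 0, 0], 1]])

```text
clock: 1.93
tool_pos: [0.4151, -0.0918, 0.2267]
orientation: [-180.0, -0.0, -39.5]
force: [1.5, 1.4, -0.4]
opening: 0.0004
```

servo_tool(rows=[[[0, 0, 0.004], [0, 0, 1], 1], [[0, 0, 0.004], [0, 0, 1], 1], [[0, 0, 0.004], [0, 0, 1], 1], [[0, 0, 0.004], [0, 0, 1], 1], [[0, 0, 0.004], [0, 0, 1], 1], [[0, 0, 0.004], [0, 0, 1], 1], [[0, 0, 0.004], [0, 0, 1], 1], [[0, 0, 0.004], [0, 0, 1], 1], [[0, 0, 0.004], [0, 0, 1], 1], [[0, 0, 0.004], [0, 0, 1], 1], [[0, 0, 0.004], [0, 0, 1], 1], [[0, 0, 0.004], [0, 0, 1], 1], [[0, 0, 0.004], [0, 0, 1], 1], [[0, 0, 0.004], [0, 0, 1], 1], [[0, 0, 0.004], [0, 0, 1], 1], [[0, 0, 0.004], [0, 0, 1], 1], [[0, 0, 0.004], [0, 0, 1], 1], [[0, 0, 0.004], [0, 0, 1], 1], [[0, 0, 0.004], [0, 0, 1], 1], [[0, 0, 0.004], [0, 0, 1], 1]])

```text
clock: 3.6
tool_pos: [0.4151, -0.0899, 0.1462]
orientation: [180.0, -0.0, -159.8]
force: [-0.1, 0.4, -0.4]
opening: 0.0007
```

servo_tool(rows=[[[0, 0, 0.001], [0, 0, 1], 1], [[0, 0, 0.001], [0, 0, 1], 1], [[0, 0, 0.001], [0, 0, 1], 1], [[0, 0, 0.001], [0, 0, 1], 1], [[0, 0, 0.001], [0, 0, 1], 1], [[0, 0, 0.001], [0, 0, 1], 1], [[0, 0, 0.001], [0, 0, 1], 1], [[0, 0, 0.001], [0, 0, 1], 1], [[0, 0, 0.001], [0, 0, 1], 1], [[0, 0, 0.001], [0, 0, 1], 1], [[0, 0, 0.001], [0, 0, 1], 1], [[0, 0, 0.001], [0, 0, 1], 1], [[0, 0, 0.001], [0, 0, 1], 1], [[0, 0, 0.001], [0, 0, 1], 1], [[0, 0, 0.001], [0, 0, 1], 1], [[0, 0, 0.001], [0, 0, 1], 1]])

```text
clock: 4.93
tool_pos: [0.4178, -0.1045, 0.1297]
orientation: [179.8, -1.8, 105.9]
force: [0.3, -0.2, -0.3]
opening: 0.0004
```

```bash
cat >> h.py <<'E'
C=np.array([.5757,-.0888]); SY=np.radians(-5.33)
def where():
    o=telemetry.get_obs(); p=np.array(o['tool_pos']); d=p[:2]-C
    print("t",round(o['clock'],2),"tcp",p.round(4),"yaw",round(o['orientation'][2],2),"rp",o['orientation'][:2].round(2),"rho",round(1e3*np.hypot(*d),1),"phi",round(np.degrees(np.arctan2(d[1],d[0])),1),"F",o['force'].round(1),"j",o['joint_pos'].round(1))
    return o
def totool(o,dxy):
    s=np.radians(o['orientation'][2]); return np.array([np.cos(s)*dxy[0]+np.sin(s)*dxy[1], np.sin(s)*dxy[0]-np.cos(s)*dxy[1]])
E
python3 - <<'E'
from h import *
o=where()
s=optics.snapshot("side"); crop(s,"s1",180,100,380,260,4)
psi=o['orientation'][2]; phi=np.radians(psi-225)
for rho in(.1,.075): print(rho, C+rho*np.array([np.cos(phi),np.sin(phi)]), totool(o,C+rho*np.array([np.cos(phi),np.sin(phi)])-o['tool_pos'][:2]))
E
```

```text
t 4.93 tcp [ 0.4178 -0.1045  0.1297] yaw 105.88 rp [179.81  -1.75] rho 158.7 phi -174.3 F [ 0.3 -0.2 -0.3] j [  10.7    2.9  -35.2   -2.2  -51.9 -173.4]
0.1 [ 0.52703355 -0.1761589 ] [-0.09879543  0.08546722]
0.075 [ 0.53920016 -0.15431917] [-0.08111776  0.10314489]
```

View pics/s1.png

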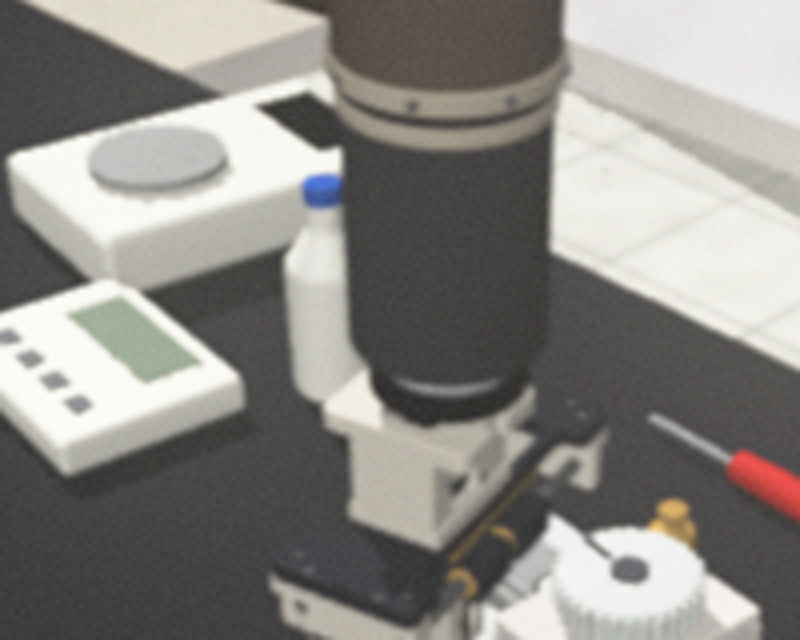

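servo_tool(rows=[[[0, 0, 0], [0, 0, -1], 1], [[0, 0, 0], [0, 0, -1], 1], [[0, 0, 0], [0, 0, -0.4], 1]])

```text
clock: 5.23
tool_pos: [0.4181, -0.1059, 0.1295]
orientation: [179.4, -1.7, 120.2]
force: [-0.6, 0.7, 0.7]
opening: 0.0003
```

Run:
```python
from h import *
o=where()
R=cv2.Rodrigues(np.zeros(3))[0]
from scipy.spatial.transform import Rotation as Ro
cur=Ro.from_euler('xyz',o['orientation'],degrees=True); tgt=Ro.from_euler('xyz',[180,0,o['orientation'][2]],degrees=True)
print("fix turn units",(cur.inv()*tgt).as_rotvec(degrees=True)/6)
psi=o['orientation'][2]; phi=np.radians(psi-225)
for rho in(.1,.075): print(rho, C+rho*np.array([np.cos(phi),np.sin(phi)]), totool(o,C+rho*np.array([np.cos(phi),np.sin(phi)])-o['tool_pos'][:2]))
```

```text
t 5.23 tcp [ 0.4181 -0.1059  0.1295] yaw 120.21 rp [179.41  -1.67] rho 158.6 phi -173.8 F [-0.6  0.7  0.7] j [  10.5    3.   -35.1   -2.2  -51.9 -158.9]
fix turn units [ 0.09759326 -0.27793752 -0.00142037]
0.1 [ 0.55016863 -0.18548583] [-0.13525643  0.07412041]
0.075 [ 0.55655147 -0.16131437] [-0.11757877  0.09179808]
```

servo_tool(rows=[[[-0.0225, 0.0123, 0], [0.1, -0.28, 0], 1], [[-0.0225, 0.0123, 0], [0, 0, 0], 1], [[-0.0225, 0.0123, 0], [0, 0, 0], 1], [[-0.0225, 0.0123, 0], [0, 0, 0], 1], [[-0.0225, 0.0123, 0.015], [0, 0, 0], 1], [[-0.0225, 0.0123, 0.015], [0, 0, 0], 1], [[0, 0, 0.015], [0, 0, 0], 1], [[0, 0, 0.014], [0, 0, 0], 1], [[0, 0, 0], [0, 0, 0], 1]])

```text
clock: 5.98
tool_pos: [0.5475, -0.186, 0.0668]
orientation: [-179.7, -0.2, 119.8]
force: [-0.6, -1.0, -0.2]
opening: 0.0004
```

Run:
```python
from h import *
o=where()
s=optics.snapshot("side"); crop(s,"s2",240,150,400,270,5)
t=optics.snapshot("top"); crop(t,"t2",240,185,440,335,4)
```

```text
t 5.98 tcp [ 0.5475 -0.186   0.0668] yaw 119.82 rp [-179.73   -0.18] rho 101.2 phi -106.2 F [-0.6 -1.  -0.2] j [   0.6   20.4  -22.8   -0.   -47.1 -150.8]
```

View pics/s2.png

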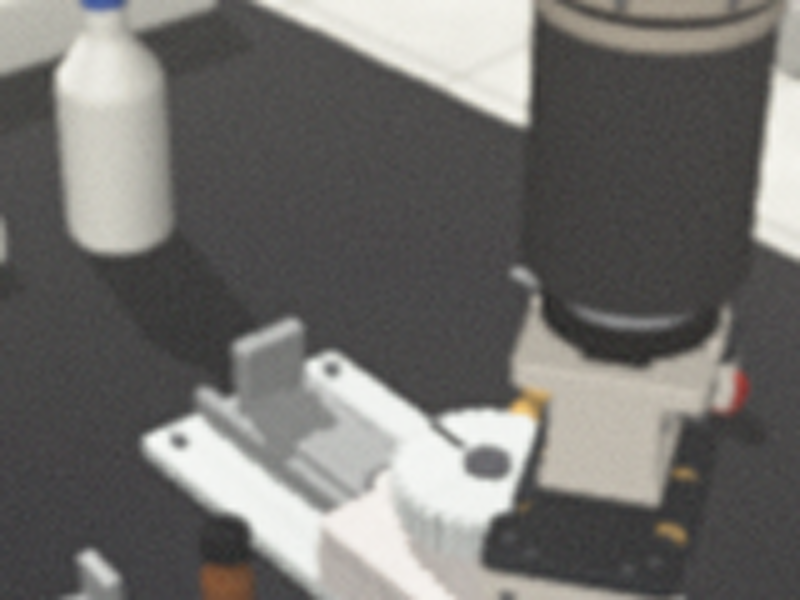

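View pics/t2.png

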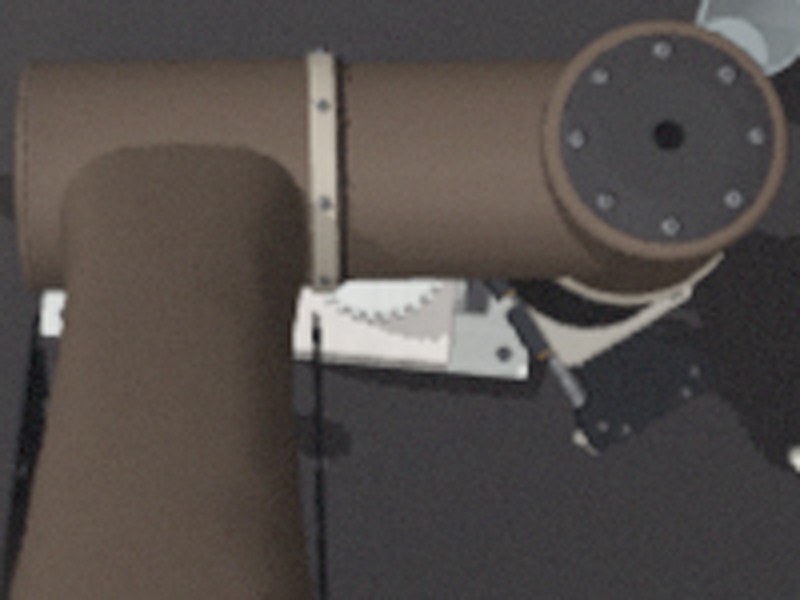

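servo_tool(rows=[[[0.005, 0.005, -0.003], [0, 0, 0], 1], [[0.005, 0.005, 0], [0, 0, 0], 1], [[0.005, 0.005, 0], [0, 0, 0], 1], [[0.005, 0.005, 0], [0, 0, 0], 1], [[0.001, 0.001, 0], [0, 0, 0], 1], [[0.001, 0.001, 0], [0, 0, 0], 1]])

```text
clock: 6.58
tool_pos: [0.5581, -0.155, 0.0737]
orientation: [180.0, 0.0, 120.0]
force: [0.1, 0.0, -0.5]
opening: 0.0006
```

servo_tool(rows=[[[0.001, 0.001, 0], [0, 0, 0], 1], [[0.001, 0.001, 0], [0, 0, 0], 1], [[0, 0, 0], [0, 0, 0], 1]])

```text
clock: 6.83
tool_pos: [0.5585, -0.153, 0.0733]
orientation: [180.0, 0.0, 119.9]
force: [-0.3, -0.2, -0.6]
opening: 0.0003
```

```bash
python3 -c "
from h import *
where()"
```

```text
t 6.83 tcp [ 0.5585 -0.153   0.0733] yaw 119.91 rp [1.8e+02 2.0e-02] rho 66.5 phi -105.0 F [-0.3 -0.2 -0.6] j [   4.    19.9  -22.6    0.   -47.5 -154.1]
```

servo_tool(rows=[[[0.001, 0.001, 0.002], [0, 0, 0], 1], [[0.001, 0.001, 0], [0, 0, 0], 1], [[0, 0, 0], [0, 0, 0], 1]])

```text
clock: 7.08
tool_pos: [0.5591, -0.1503, 0.0711]
orientation: [-180.0, 0.0, 119.9]
force: [0.4, 0.1, 0.3]
opening: 0.0003
```

servo_tool(rows=[[[0.001, 0.001, 0], [0, 0, 0], 1], [[0.001, 0.001, 0], [0, 0, 0], 1], [[0, 0, 0], [0, 0, 0], 1]])

```text
clock: 7.33
tool_pos: [0.5598, -0.1479, 0.0713]
orientation: [-180.0, 0.0, 119.9]
force: [-0.5, -2.8, -0.6]
opening: 0.0004
```

servo_tool(rows=[[[0.001, 0.001, 0], [0, 0, 0], 1], [[0.0005, 0.0005, 0], [0, 0, 0], 1], [[0, 0, 0], [0, 0, 0], 1]])

```text
clock: 7.58
tool_pos: [0.5599, -0.1469, 0.0714]
orientation: [-179.9, 0.1, 119.9]
force: [-2.1, -11.1, 0.5]
opening: 0.0004
```

servo_tool(rows=[[[-0.0018, 0.00194, 0], [0, 0, -0.42], 1], [[-0.0036, 0.00394, 0], [0, 0, -0.85], 1], [[-0.0036, 0.00394, 0], [0, 0, -0.85], 1], [[-0.0036, 0.00394, 0], [0, 0, -0.85], 1], [[-0.0036, 0.00394, 0], [0, 0, -0.85], 1], [[-0.0036, 0.00394, 0], [0, 0, -0.85], 1]])

```text
clock: 8.08
tool_pos: [0.59, -0.1483, 0.0719]
orientation: [-179.9, 0.1, 148.2]
force: [0.4, -11.4, -0.5]
opening: 0.0005
```

Run:
```python
from h import *
o=where()
s=optics.snapshot("side"); crop(s,"s3",280,200,400,290,6)
```

```text
t 8.08 tcp [ 0.59   -0.1483  0.0719] yaw 148.17 rp [-1.7989e+02  1.1000e-01] rho 61.1 phi -76.5 F [  0.4 -11.4  -0.5] j [   4.4   22.3  -19.     0.2  -48.7 -126.3]
```

View pics/s3.png

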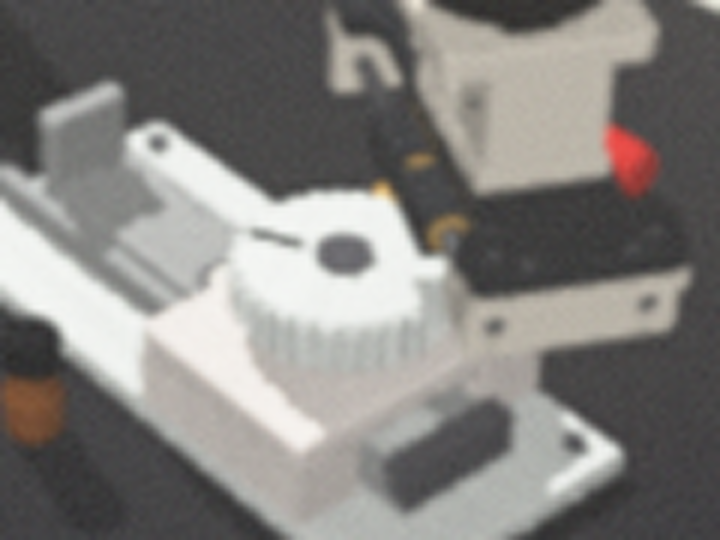

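```bash
cat >> h.py <<'E'
def lang(n,x0,y0,s,out,hub,z):
    f=lambda u,v:(x0+(u+.5)/s-.5,y0+(v+.5)/s-.5)
    a=ray(n,f(*out),z)[:2]; b=ray(n,f(*hub),z)[:2]; d=a-b
    print(n,"line stage deg",round(np.degrees(np.arctan2(d[1],d[0])-SY)%360,1),"len mm",round(1e3*np.hypot(*d),1),"hub err mm",(1e3*(b-C)).round(1))
E
python3 - <<'E'
from h import *
lang("side",280,200,6,(248,230),(345,254),.083)
lang("side",255,205,5,(358,142),(411,187),.083)
E
```

```text
side line stage deg 118.2 len mm 41.4 hub err mm [4. 3.]
side line stage deg 84.8 len mm 43.4 hub err mm [3.3 3.3]
```

servo_tool(rows=[[[-0.0036, 0.00394, 0], [0, 0, -0.85], 1], [[-0.0036, 0.00394, 0], [0, 0, -0.85], 1], [[-0.0036, 0.00394, 0], [0, 0, -0.85], 1], [[-0.0036, 0.00394, 0], [0, 0, -0.85], 1], [[-0.0036, 0.00394, 0], [0, 0, -0.85], 1], [[-0.0036, 0.00394, 0], [0, 0, -0.85], 1], [[-0.0036, 0.00394, 0], [0, 0, -0.85], 1], [[-0.0036, 0.00394, 0], [0, 0, -0.85], 1], [[-0.0036, 0.00394, 0], [0, 0, -0.85], 1], [[-0.0036, 0.00394, 0], [0, 0, -0.85], 1], [[-0.0036, 0.00394, 0], [0, 0, -0.85], 1], [[-0.0036, 0.00394, 0], [0, 0, -0.85], 1]])

```text
clock: 9.13
tool_pos: [0.638, -0.1042, 0.0728]
orientation: [-179.7, 0.4, -150.6]
force: [9.5, -4.1, -0.4]
opening: 0.0005
```

Run:
```python
from h import *
o=where()
s=optics.snapshot("side"); crop(s,"s4",280,200,400,290,6)
```

```text
t 9.13 tcp [ 0.638  -0.1042  0.0728] yaw -150.58 rp [-179.73    0.37] rho 64.2 phi -13.8 F [ 9.5 -4.1 -0.4] j [  8.1  25.1 -14.2   0.1 -50.3 -68.7]
```

View pics/s4.png

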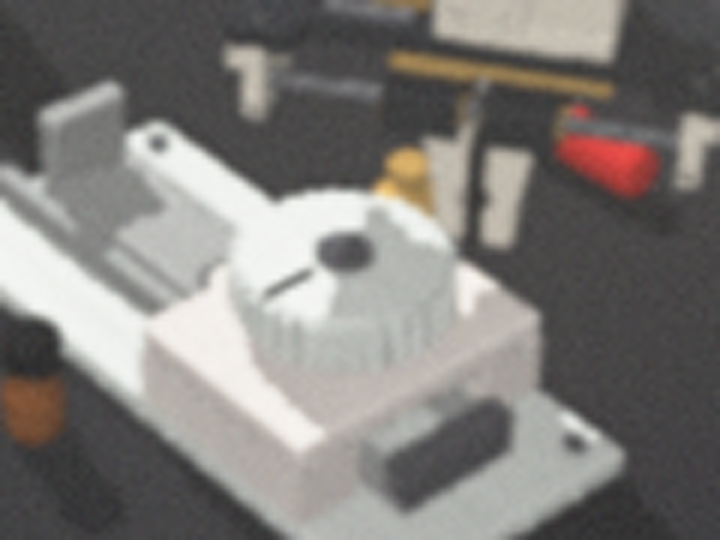

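Run:
```python
from h import *
lang("side",280,200,6,(262,298),(345,252),.084)
```

```text
side line stage deg 181.5 len mm 44.4 hub err mm [4. 3.]
```

servo_tool(rows=[[[-0.0036, 0.00394, 0], [0, 0, -0.85], 1], [[-0.0036, 0.00394, 0], [0, 0, -0.85], 1], [[-0.0036, 0.00394, 0], [0, 0, -0.85], 1], [[-0.0036, 0.00394, 0], [0, 0, -0.85], 1], [[-0.0036, 0.00394, 0], [0, 0, -0.85], 1], [[-0.0036, 0.00394, 0], [0, 0, -0.85], 1], [[-0.0036, 0.00394, 0], [0, 0, -0.85], 1], [[-0.0036, 0.00394, 0], [0, 0, -0.85], 1], [[-0.0036, 0.00394, 0], [0, 0, -0.85], 1], [[-0.0036, 0.00394, 0], [0, 0, -0.85], 1], [[-0.0036, 0.00394, 0], [0, 0, -0.85], 1], [[-0.0036, 0.00394, 0], [0, 0, -0.85], 1]])

```text
clock: 10.18
tool_pos: [0.623, -0.0427, 0.0731]
orientation: [-179.4, 0.1, -89.3]
force: [7.6, 6.4, 1.0]
opening: 0.0005
```

```bash
sed -i 's/^C=.*; SY/C=np.array([.5777,-.0873]); SY/' h.py
python3 - <<'E'
from h import *
o=where()
s=optics.snapshot("side"); crop(s,"s5",280,200,400,290,6)
E
```

```text
t 10.18 tcp [ 0.623  -0.0427  0.0731] yaw -89.34 rp [-1.7944e+02  1.1000e-01] rho 63.5 phi 44.6 F [7.6 6.4 1. ] j [ 14.   23.2 -17.2   0.  -49.  -13.3]
```

View pics/s5.png

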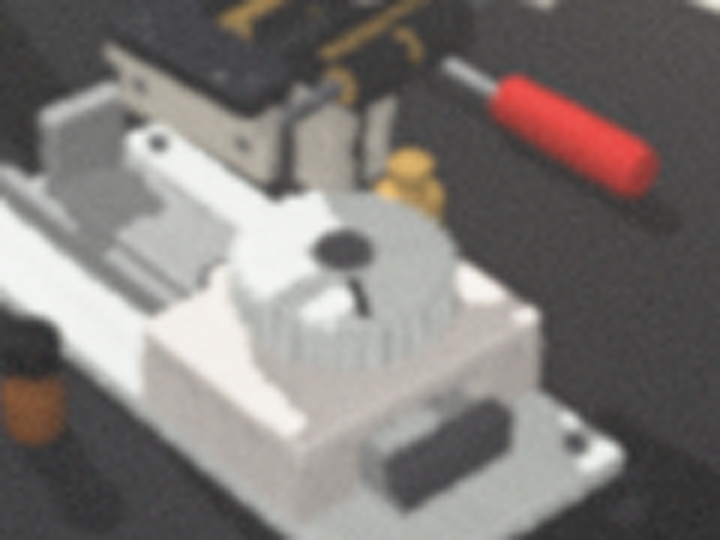

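servo_tool(rows=[[[-0.0036, 0.00394, 0], [0, 0, -0.85], 1], [[-0.0036, 0.00394, 0], [0, 0, -0.85], 1], [[-0.0036, 0.00394, 0], [0, 0, -0.85], 1], [[-0.0036, 0.00394, 0], [0, 0, -0.85], 1], [[-0.0036, 0.00394, 0], [0, 0, -0.85], 1], [[-0.0036, 0.00394, 0], [0, 0, -0.85], 1], [[-0.0036, 0.00394, 0], [0, 0, -0.85], 1], [[-0.0036, 0.00394, 0], [0, 0, -0.85], 1], [[-0.0036, 0.00394, 0], [0, 0, -0.85], 1], [[-0.0036, 0.00394, 0], [0, 0, -0.85], 1], [[-0.0036, 0.00394, 0], [0, 0, -0.85], 1], [[-0.0036, 0.00394, 0], [0, 0, -0.85], 1]])

```text
clock: 11.23
tool_pos: [0.5609, -0.0262, 0.0726]
orientation: [-179.6, -0.1, -28.2]
force: [-4.4, 20.2, 8.5]
opening: 0.0001
```

Run:
```python
from h import *
lang("side",280,200,6,(366,314),(344,250),.085)
o=where()
s=optics.snapshot("side"); crop(s,"s6",280,200,400,290,6)
```

```text
side line stage deg 240.1 len mm 40.8 hub err mm [1.7 1.8]
t 11.23 tcp [ 0.5609 -0.0262  0.0726] yaw -28.18 rp [-1.7963e+02 -1.5000e-01] rho 63.4 phi 105.4 F [-4.4 20.2  8.5] j [ 17.2  18.4 -25.1  -0.2 -46.2  44.8]
```

View pics/s6.png

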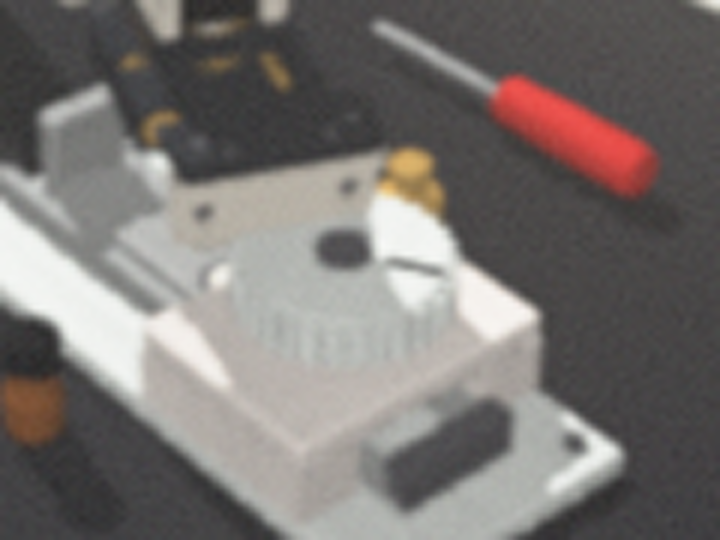

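servo_tool(rows=[[[-0.0043, 0.0032, 0], [0, 0, -0.85], 1], [[-0.0036, 0.00394, 0], [0, 0, -0.85], 1], [[-0.0036, 0.00394, 0], [0, 0, -0.85], 1], [[-0.0036, 0.00394, 0], [0, 0, -0.85], 1], [[-0.0036, 0.00394, 0], [0, 0, -0.85], 1], [[-0.0036, 0.00394, 0], [0, 0, -0.85], 1], [[-0.0036, 0.00394, 0], [0, 0, -0.85], 1], [[-0.0036, 0.00394, 0], [0, 0, -0.85], 1], [[-0.0036, 0.00394, 0], [0, 0, -0.85], 1], [[-0.0036, 0.00394, 0], [0, 0, -0.85], 1], [[-0.0036, 0.00394, 0], [0, 0, -0.85], 1], [[-0.0036, 0.00394, 0], [0, 0, -0.85], 1]])

```text
clock: 12.28
tool_pos: [0.517, -0.0736, 0.0714]
orientation: [-180.0, -0.0, 33.0]
force: [-2.0, 2.5, 2.4]
opening: 0.0003
```

Run:
```python
from h import *
lang("side",280,200,6,(443,270),(344,250),.085)
o=where()
s=optics.snapshot("side"); crop(s,"s7",280,200,400,290,6)
```

```text
side line stage deg 302.0 len mm 40.6 hub err mm [1.7 1.8]
t 12.28 tcp [ 0.517  -0.0736  0.0714] yaw 32.98 rp [-1.8e+02 -3.0e-02] rho 62.3 phi 167.3 F [-2.   2.5  2.4] j [ 13.4  15.4 -29.9  -0.  -44.7 109.6]
```

View pics/s7.png

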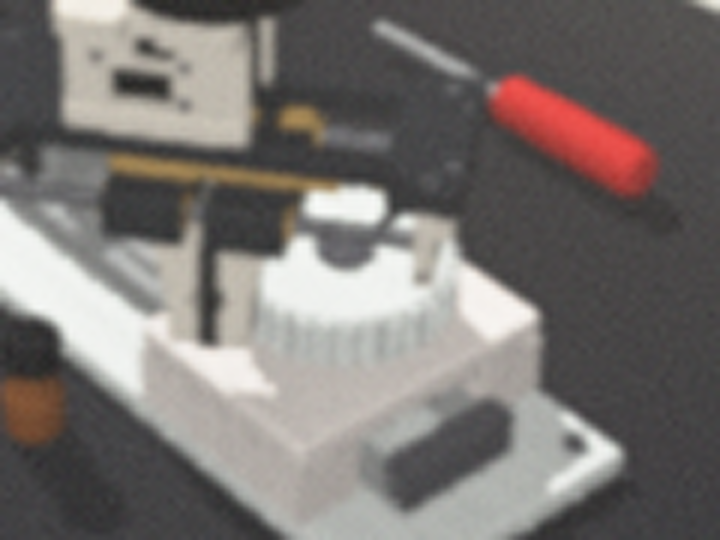

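servo_tool(rows=[[[-0.0032, 0.0043, 0], [0, 0, -0.85], 1], [[-0.0036, 0.00394, 0], [0, 0, -0.85], 1], [[-0.0036, 0.00394, 0], [0, 0, -0.85], 1], [[-0.0036, 0.00394, 0], [0, 0, -0.85], 1], [[-0.0036, 0.00394, 0], [0, 0, -0.85], 1], [[-0.0036, 0.00394, 0], [0, 0, -0.85], 1], [[-0.0036, 0.00394, 0], [0, 0, -0.85], 1], [[-0.0036, 0.00394, 0], [0, 0, -0.85], 1], [[-0.0036, 0.00394, 0], [0, 0, -0.85], 1]])

```text
clock: 13.08
tool_pos: [0.5256, -0.1201, 0.0712]
orientation: [-179.9, 0.0, 78.7]
force: [-2.5, 0.5, 2.0]
opening: 0.0008
```

servo_tool(rows=[[[-0.005, -0.005, 0], [0, 0, 0], 1], [[-0.01, -0.01, -0.01], [0, 0, 0], 1], [[-0.01, -0.01, -0.02], [0, 0, 0], 1], [[0, 0, -0.02], [0, 0, 0], 1], [[0, 0, 0], [0, 0, 0], 1]])

```text
clock: 13.5
tool_pos: [0.4985, -0.1399, 0.125]
orientation: [179.6, -0.0, 78.4]
force: [1.1, -0.6, 0.8]
opening: 0.0003
```

Run:
```python
from h import *
o=where()
s=optics.snapshot("side"); crop(s,"s8",280,200,400,290,6)
t=optics.snapshot("top"); crop(t,"t8",260,185,400,290,5)
```

```text
t 13.5 tcp [ 0.4985 -0.1399  0.125 ] yaw 78.36 rp [ 1.7964e+02 -4.0000e-02] rho 95.1 phi -146.4 F [ 1.1 -0.6  0.8] j [ 6.100e+00  1.090e+01 -2.730e+01  1.000e-01 -5.140e+01  1.622e+02]
```

View pics/s8.png

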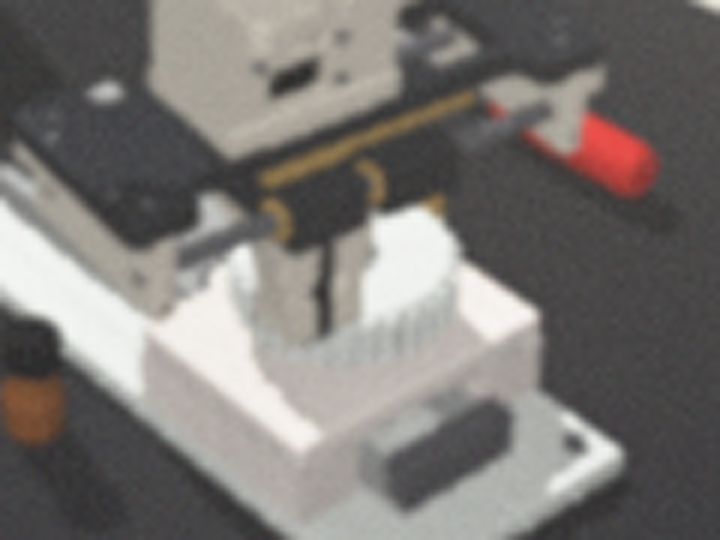

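View pics/t8.png

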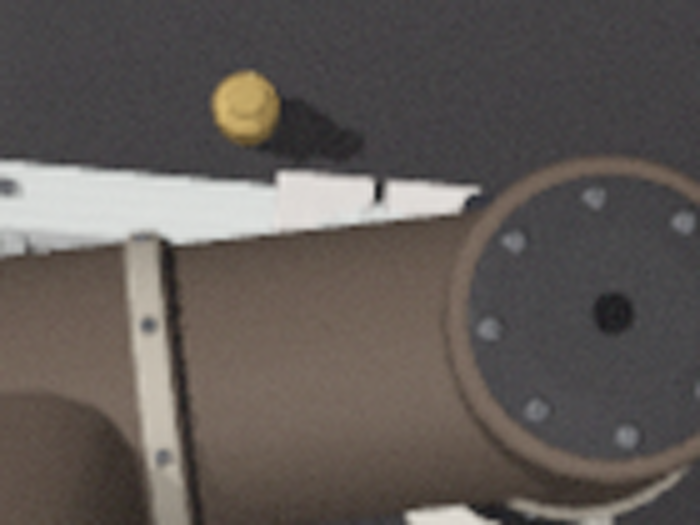

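servo_tool(rows=[[[0, 0, 0], [0, 0, 1], 1], [[0, 0, 0], [0, 0, 1], 1], [[0, 0, 0], [0, 0, 1], 1], [[0, 0, 0], [0, 0, 1], 1], [[0, 0, 0], [0, 0, 1], 1], [[0, 0, 0], [0, 0, 1], 1], [[0, 0, 0], [0, 0, 1], 1], [[0, 0, 0], [0, 0, 1], 1], [[0, 0, 0], [0, 0, 1], 1], [[0, 0, 0], [0, 0, 1], 1], [[0, 0, 0], [0, 0, 1], 1], [[0, 0, 0], [0, 0, 1], 1], [[0, 0, 0], [0, 0, 1], 1], [[0, 0, 0], [0, 0, 1], 1], [[0, 0, 0], [0, 0, 1], 1], [[0, 0, 0], [0, 0, 1], 1], [[0, 0, 0], [0, 0, 1], 1], [[0, 0, 0], [0, 0, 1], 1], [[0, 0, 0], [0, 0, 1], 1], [[0, 0, 0], [0, 0, 1], 1]])

```text
clock: 15.27
tool_pos: [0.4965, -0.1392, 0.1202]
orientation: [180.0, 0.0, -41.8]
force: [0.5, 0.1, 0.2]
opening: 0.0004
```

servo_tool(rows=[[[0, 0, 0], [0, 0, 1], 1], [[0, 0, 0], [0, 0, 1], 1], [[0, 0, 0], [0, 0, 1], 1], [[0, 0, 0], [0, 0, 1], 1], [[0, 0, 0], [0, 0, 1], 1], [[0, 0, 0], [0, 0, 1], 1], [[0, 0, 0], [0, 0, 1], 1], [[0, 0, 0], [0, 0, 1], 1], [[0, 0, 0], [0, 0, 1], 1], [[0, 0, 0], [0, 0, 1], 1], [[0, 0, 0], [0, 0, 1], 1], [[0, 0, 0], [0, 0, 1], 1], [[0, 0, 0], [0, 0, 1], 1], [[0, 0, 0], [0, 0, 1], 1], [[0, 0, 0], [0, 0, 1], 1], [[0, 0, 0], [0, 0, 1], 1], [[0, 0, 0], [0, 0, 1], 1], [[0, 0, 0], [0, 0, 1], 1], [[0, 0, 0], [0, 0, 1], 1], [[0, 0, 0], [0, 0, 1], 1]])

```text
clock: 16.93
tool_pos: [0.4965, -0.1393, 0.1202]
orientation: [180.0, -0.1, -161.8]
force: [-0.0, 0.1, -0.1]
opening: 0.0002
```

servo_tool(rows=[[[0, 0, 0], [0, 0, 1], 1], [[0, 0, 0], [0, 0, 1], 1], [[0, 0, 0], [0, 0, 1], 1], [[0, 0, 0], [0, 0, 1], 1], [[0, 0, 0], [0, 0, 1], 1], [[0, 0, 0], [0, 0, 1], 1], [[0, 0, 0], [0, 0, 1], 1], [[0, 0, 0], [0, 0, 1], 1], [[0, 0, 0], [0, 0, 1], 1], [[0, 0, 0], [0, 0, 1], 1], [[0, 0, 0], [0, 0, 1], 1], [[0, 0, 0], [0, 0, 1], 1]])

```text
clock: 17.93
tool_pos: [0.4965, -0.1392, 0.1202]
orientation: [-180.0, -0.0, 126.2]
force: [-0.1, -1.0, -0.1]
opening: 0.0006
```

Run:
```python
from h import *
o=where()
s=optics.snapshot("side"); crop(s,"s9",280,200,400,290,6)
psi=o['orientation'][2]; phi=np.radians(psi-225)
for rho in(.1,.072): print(rho, C+rho*np.array([np.cos(phi),np.sin(phi)]), totool(o,C+rho*np.array([np.cos(phi),np.sin(phi)])-o['tool_pos'][:2]))
```

```text
t 17.93 tcp [ 0.4965 -0.1392  0.1202] yaw 126.17 rp [-1.7995e+02 -3.0000e-02] rho 96.4 phi -147.4 F [-0.1 -1.  -0.1] j [   6.2   11.3  -27.5   -0.   -51.3 -150. ]
0.1 [ 0.56235034 -0.18611492] [-0.07671995  0.02550511]
0.072 [ 0.56664824 -0.15844674] [-0.05692096  0.0453041 ]
```

View pics/s9.png

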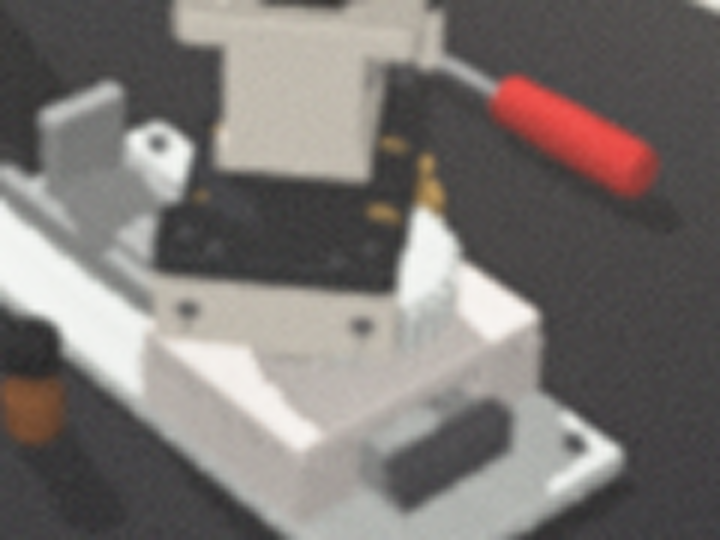

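servo_tool(rows=[[[-0.019, 0.0064, 0], [0, 0, 0], 1], [[-0.019, 0.0064, 0], [0, 0, 0], 1], [[-0.019, 0.0064, 0], [0, 0, 0], 1], [[-0.019, 0.0064, 0.01], [0, 0, 0], 1], [[0, 0, 0.018], [0, 0, 0], 1], [[0, 0, 0.018], [0, 0, 0], 1], [[0.005, 0.005, 0], [0, 0, 0], 1], [[0.007, 0.007, 0], [0, 0, 0], 1], [[0.007, 0.007, 0], [0, 0, 0], 1], [[0.004, 0.004, 0], [0, 0, 0], 1], [[0, 0, 0], [0, 0, 0], 1]])

```text
clock: 18.9
tool_pos: [0.5687, -0.1513, 0.0766]
orientation: [179.9, 0.1, 126.8]
force: [0.3, -0.2, -0.2]
opening: 0.0006
```

Run:
```python
from h import *
o=where()
s=optics.snapshot("side"); crop(s,"s10",280,200,400,290,6)
```

```text
t 18.9 tcp [ 0.5687 -0.1513  0.0766] yaw 126.75 rp [1.7989e+02 1.0000e-01] rho 64.7 phi -98.0 F [ 0.3 -0.2 -0.2] j [   4.1   20.3  -21.4    0.   -48.2 -147.4]
```

View pics/s10.png

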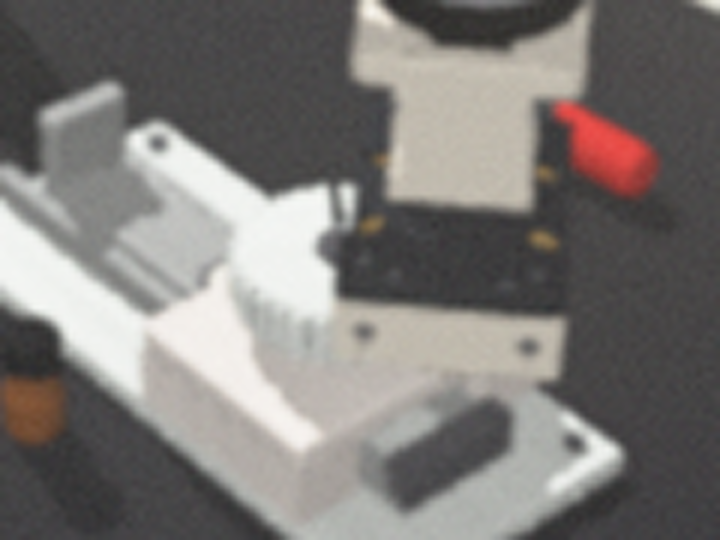

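Run:
```python
from h import *
lang("side",280,200,6,(332,187),(344,248),.087)
```

```text
side line stage deg 55.0 len mm 40.8 hub err mm [0.7 1. ]
```

servo_tool(rows=[[[0.001, 0.001, 0], [0, 0, 0], 1], [[0.001, 0.001, 0], [0, 0, 0], 1], [[0.0005, 0.0005, 0], [0, 0, 0], 1], [[0, 0, 0], [0, 0, 0], 1]])

```text
clock: 19.28
tool_pos: [0.5681, -0.1497, 0.0755]
orientation: [180.0, 0.0, 126.6]
force: [-0.4, 0.0, -0.7]
opening: 0.0002
```

servo_tool(rows=[[[0.001, 0.001, 0], [0, 0, 0], 1], [[-0.0018, 0.002, 0], [0, 0, -0.42], 1], [[-0.0037, 0.00404, 0], [0, 0, -0.85], 1], [[-0.0037, 0.00404, 0], [0, 0, -0.85], 1], [[-0.0037, 0.00404, 0], [0, 0, -0.85], 1]])

```text
clock: 19.7
tool_pos: [0.5868, -0.1483, 0.0751]
orientation: [-179.9, -0.0, 144.7]
force: [-1.5, -1.9, 1.7]
opening: 0.0005
```

Run:
```python
from h import *
o=where()
```

```text
t 19.7 tcp [ 0.5868 -0.1483  0.0751] yaw 144.67 rp [-1.7994e+02 -4.0000e-02] rho 61.7 phi -81.5 F [-1.5 -1.9  1.7] j [   4.3   21.9  -19.1    0.   -49.1 -129.7]
```

Force shows contact; a bit more inward and continue.

servo_tool(rows=[[[-0.0033, 0.0044, 0], [0, 0, -0.85], 1], [[-0.0037, 0.00404, 0], [0, 0, -0.85], 1], [[-0.0037, 0.00404, 0], [0, 0, -0.85], 1], [[-0.0037, 0.00404, 0], [0, 0, -0.85], 1], [[-0.0037, 0.00404, 0], [0, 0, -0.85], 1], [[-0.0037, 0.00404, 0], [0, 0, -0.85], 1], [[-0.0037, 0.00404, 0], [0, 0, -0.85], 1], [[-0.0037, 0.00404, 0], [0, 0, -0.85], 1], [[-0.0037, 0.00404, 0], [0, 0, -0.85], 1]])

```text
clock: 20.45
tool_pos: [0.6284, -0.1223, 0.0756]
orientation: [-179.9, 0.0, -169.4]
force: [0.8, -2.1, 1.4]
opening: 0.0007
```

Run:
```python
from h import *
o=where()
s=optics.snapshot("side"); crop(s,"s11",280,200,400,290,6)
```

```text
t 20.45 tcp [ 0.6284 -0.1223  0.0756] yaw -169.42 rp [-1.7993e+02  4.0000e-02] rho 61.6 phi -34.6 F [ 0.8 -2.1  1.4] j [  6.5  24.6 -14.5   0.1 -50.9 -85.9]
```

View pics/s11.png

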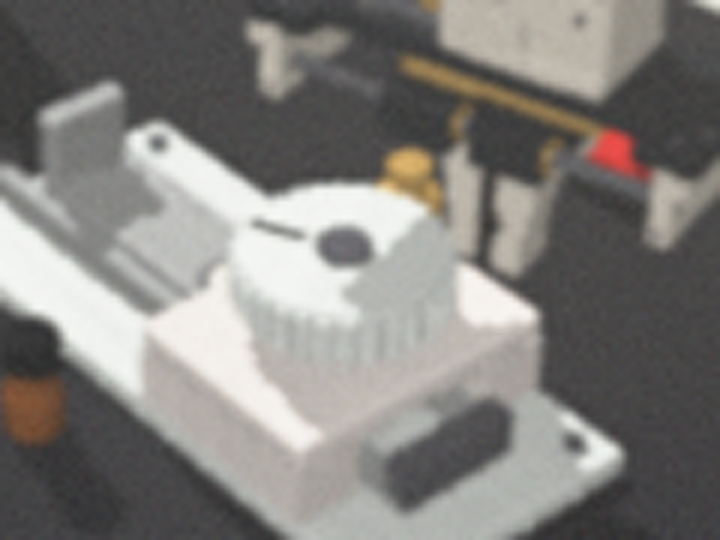

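Run:
```python
from h import *
lang("side",280,200,6,(250,221),(345,245),.087)
```

```text
side line stage deg 117.7 len mm 40.7 hub err mm [2.4 2.1]
```

servo_tool(rows=[[[-0.0034, 0.0043, 0], [0, 0, -0.85], 1], [[-0.0037, 0.00404, 0], [0, 0, -0.85], 1], [[-0.0037, 0.00404, 0], [0, 0, -0.85], 1], [[-0.0037, 0.00404, 0], [0, 0, -0.85], 1], [[-0.0037, 0.00404, 0], [0, 0, -0.85], 1], [[-0.0037, 0.00404, 0], [0, 0, -0.85], 1], [[-0.0037, 0.00404, 0], [0, 0, -0.85], 1], [[-0.0037, 0.00404, 0], [0, 0, -0.85], 1], [[-0.0037, 0.00404, 0], [0, 0, -0.85], 1], [[-0.0037, 0.00404, 0], [0, 0, -0.85], 1], [[-0.0037, 0.00404, 0], [0, 0, -0.85], 1], [[-0.0037, 0.00404, 0], [0, 0, -0.85], 1]])

```text
clock: 21.5
tool_pos: [0.6333, -0.0589, 0.076]
orientation: [-179.8, 0.0, -108.3]
force: [2.2, -0.8, 2.4]
opening: 0.0
```

Run:
```python
from h import *
o=where()
s=optics.snapshot("side"); crop(s,"s12",280,200,400,290,6)
```

```text
t 21.5 tcp [ 0.6333 -0.0589  0.076 ] yaw -108.32 rp [-1.7983e+02  4.0000e-02] rho 62.4 phi 27.0 F [ 2.2 -0.8  2.4] j [ 12.3  24.2 -15.1   0.1 -50.5 -30.6]
```

View pics/s12.png

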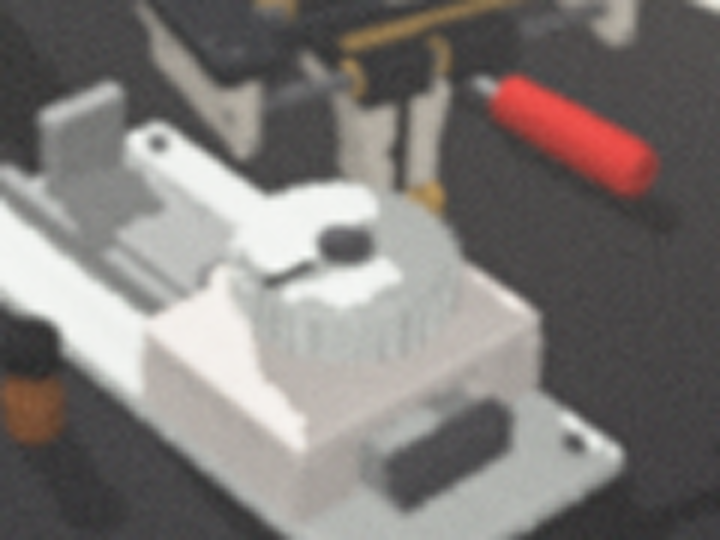

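servo_tool(rows=[[[-0.0034, 0.0043, 0], [0, 0, -0.85], 1], [[-0.0037, 0.00404, 0], [0, 0, -0.85], 1], [[-0.0037, 0.00404, 0], [0, 0, -0.85], 1], [[-0.0037, 0.00404, 0], [0, 0, -0.85], 1], [[-0.0037, 0.00404, 0], [0, 0, -0.85], 1], [[-0.0037, 0.00404, 0], [0, 0, -0.85], 1], [[-0.0037, 0.00404, 0], [0, 0, -0.85], 1], [[-0.0037, 0.00404, 0], [0, 0, -0.85], 1], [[-0.0037, 0.00404, 0], [0, 0, -0.85], 1], [[-0.0037, 0.00404, 0], [0, 0, -0.85], 1], [[-0.0037, 0.00404, 0], [0, 0, -0.85], 1], [[-0.0037, 0.00404, 0], [0, 0, -0.85], 1]])

```text
clock: 22.55
tool_pos: [0.58, -0.0246, 0.0759]
orientation: [-179.9, -0.1, -47.2]
force: [1.6, 2.3, 1.4]
opening: 0.0009
```

Run:
```python
from h import *
lang("side",280,200,6,(262,281),(345,245),.088)
o=where()
s=optics.snapshot("side"); crop(s,"s13",280,200,400,290,6)
```

```text
side line stage deg 175.0 len mm 40.4 hub err mm [1.4 1.2]
t 22.55 tcp [ 0.58   -0.0246  0.0759] yaw -47.22 rp [-1.7986e+02 -9.0000e-02] rho 62.8 phi 87.9 F [1.6 2.3 1.4] j [ 16.9  19.7 -22.4   0.  -47.7  25.9]
```

View pics/s13.png

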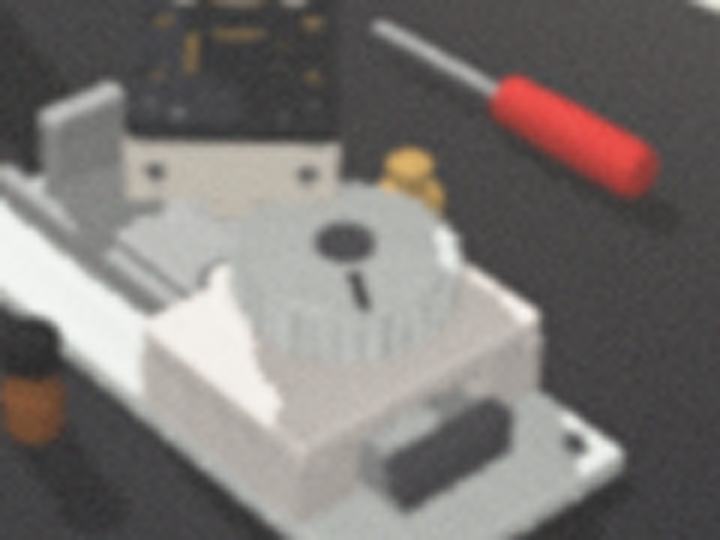

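servo_tool(rows=[[[-0.0036, 0.0041, 0], [0, 0, -0.85], 1], [[-0.0037, 0.00404, 0], [0, 0, -0.85], 1], [[-0.0037, 0.00404, 0], [0, 0, -0.85], 1], [[-0.0037, 0.00404, 0], [0, 0, -0.85], 1], [[-0.0037, 0.00404, 0], [0, 0, -0.85], 1], [[-0.0037, 0.00404, 0], [0, 0, -0.85], 1], [[-0.0037, 0.00404, 0], [0, 0, -0.85], 1], [[-0.0037, 0.00404, 0], [0, 0, -0.85], 1], [[-0.0037, 0.00404, 0], [0, 0, -0.85], 1], [[-0.0037, 0.00404, 0], [0, 0, -0.85], 1]])

```text
clock: 23.43
tool_pos: [0.5303, -0.0462, 0.0754]
orientation: [-180.0, -0.0, 3.7]
force: [0.7, 1.7, 1.0]
opening: 0.0002
```

Run:
```python
from h import *
lang("side",280,200,6,(365,308),(345,242),.089)
o=where()
s=optics.snapshot("side"); crop(s,"s14",280,200,400,290,6)
```

```text
side line stage deg 238.6 len mm 41.9 hub err mm [1.9 1.7]
t 23.43 tcp [ 0.5303 -0.0462  0.0754] yaw 3.68 rp [-1.8e+02 -4.0e-02] rho 62.7 phi 139.1 F [0.7 1.7 1. ] j [ 16.1  15.9 -28.4   0.  -45.6  77.5]
```

View pics/s14.png

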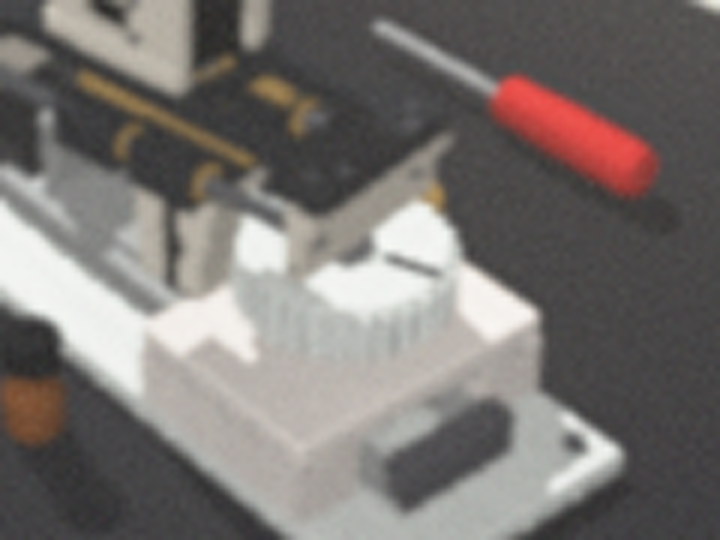

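Run:
```python
from h import *
lang("side",280,200,6,(440,272),(345,242),.089)
print(((proj("side",[C[0],C[1],.089])-[280,200]+.5)*6-.5))
```

```text
side line stage deg 292.7 len mm 41.1 hub err mm [1.9 1.7]
[344.90025415 245.84742328]
```

servo_tool(rows=[[[-0.0036, 0.0041, 0], [0, 0, -0.85], 1], [[-0.0037, 0.00404, 0], [0, 0, -0.85], 1], [[-0.0037, 0.00404, 0], [0, 0, -0.85], 1], [[-0.0037, 0.00404, 0], [0, 0, -0.85], 1], [[-0.0037, 0.00404, 0], [0, 0, -0.85], 1], [[-0.0037, 0.00404, 0], [0, 0, -0.85], 1], [[-0.0037, 0.00404, 0], [0, 0, -0.85], 1], [[-0.0037, 0.00404, 0], [0, 0, -0.85], 1], [[-0.0037, 0.00404, 0], [0, 0, -0.85], 1], [[-0.0037, 0.00404, 0], [0, 0, -0.85], 1], [[-0.0037, 0.00404, 0], [0, 0, -0.85], 1], [[0, 0, 0], [0, 0, 0], 1]])

```text
clock: 24.48
tool_pos: [0.5167, -0.1033, 0.075]
orientation: [-180.0, 0.0, 59.7]
force: [-0.7, -0.7, 0.1]
opening: 0.0002
```

Run:
```python
from h import *
o=where()
s=optics.snapshot("side"); crop(s,"s15",280,200,400,290,6)
t=optics.snapshot("top"); crop(t,"t15",260,185,400,290,5)
```

```text
t 24.48 tcp [ 0.5167 -0.1033  0.075 ] yaw 59.69 rp [-1.7996e+02  5.0000e-02] rho 63.0 phi -165.3 F [-0.7 -0.7  0.1] j [ 10.1  15.5 -29.1   0.  -45.5 139.6]
```

View pics/s15.png

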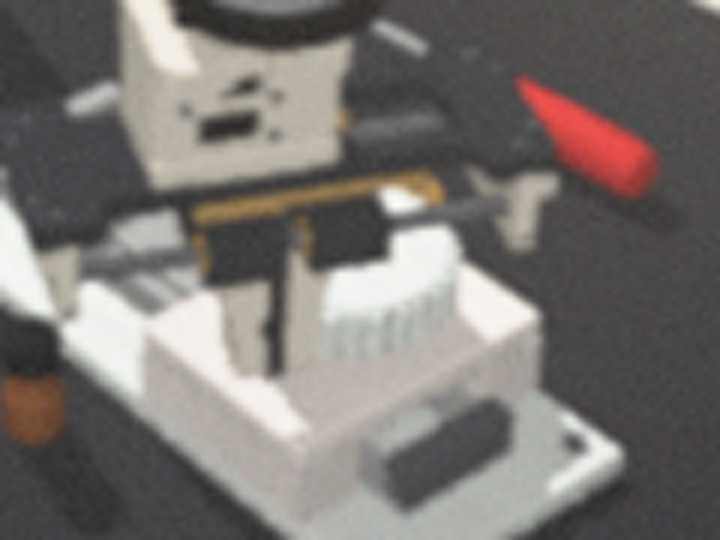

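View pics/t15.png

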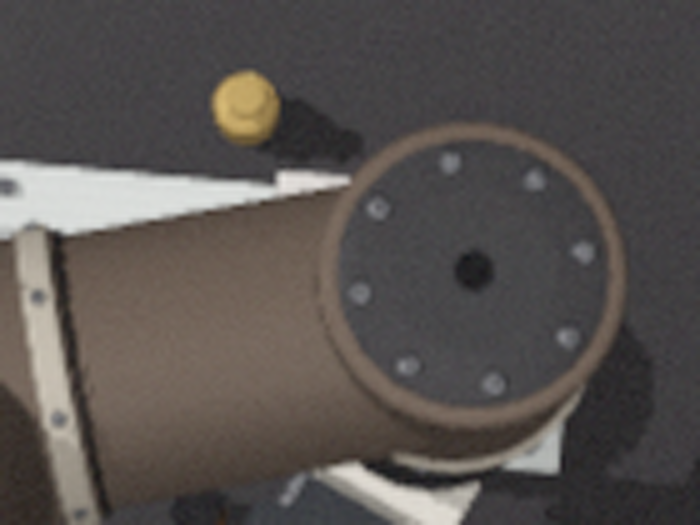

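servo_tool(rows=[[[-0.01, -0.01, 0], [0, 0, 0], 1], [[0, 0, -0.025], [0, 0, 0], 1], [[0, 0, -0.025], [0, 0, 0], 1], [[0, 0, 0], [0, 0, 0], 1], [[0.0245, 0.0245, 0], [0, 0, 0], 1], [[0.0245, 0.0245, 0], [0, 0, 0], 1], [[0.0245, 0.0245, 0], [0, 0, 0], 1], [[0.0245, 0.0245, 0], [0, 0, 0], 1], [[0.0245, 0.0245, 0], [0, 0, 0], 1], [[0, 0, 0], [0, 0, 0], 1]])

```text
clock: 25.42
tool_pos: [0.676, -0.0602, 0.1239]
orientation: [179.9, 0.0, 59.6]
force: [0.6, 0.1, -0.5]
opening: 0.0007
```

Run:
```python
from h import *
o=where()
s=optics.snapshot("side"); crop(s,"s16",280,200,400,290,6)
```

```text
t 25.42 tcp [ 0.676  -0.0602  0.1239] yaw 59.63 rp [1.7989e+02 1.0000e-02] rho 101.9 phi 15.4 F [ 0.6  0.1 -0.5] j [ 1.140e+01  2.510e+01 -6.400e+00  1.000e-01 -5.840e+01  1.382e+02]
```

View pics/s16.png

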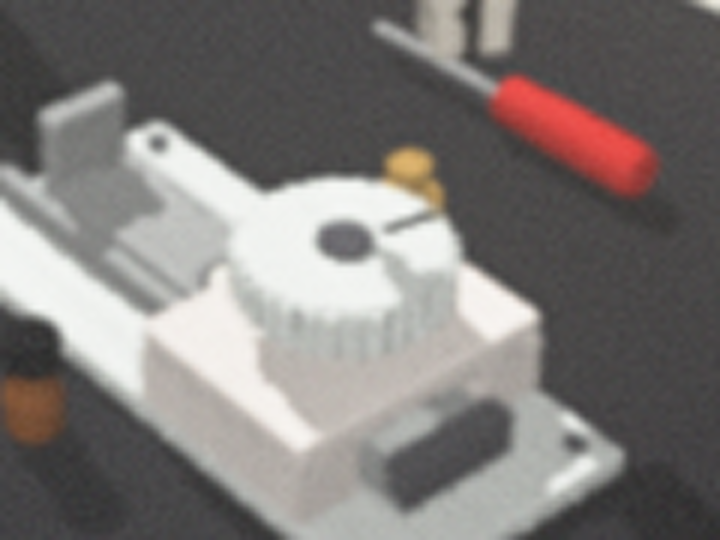

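Run:
```python
from h import *
for z in(.0895,): lang("side",280,200,6,(437,210),(345,241),z); lang("side",280,200,6,(437,210),(387,230),z); lang("side",280,200,6,(437,210),(345,243.5),z)
```

```text
side line stage deg 348.8 len mm 43.1 hub err mm [1.8 1.7]
side line stage deg 352.9 len mm 24.7 hub err mm [19.  -5.3]
side line stage deg 350.6 len mm 43.9 hub err mm [0.7 0.6]
```

```bash
cat >> h.py <<'E'
def fitline(n,g,box,z,thr=60):
    # weighted dark pixels in box -> plane points -> principal direction
    x0,y0,x1,y1=box; sub=g[y0:y1,x0:x1].astype(float); bg=np.median(sub)
    w=np.clip(bg-sub-thr,0,None); ys,xs=np.nonzero(w); ww=w[ys,xs]
    P=np.array([ray(n,(x+x0,y+y0),z)[:2] for x,y in zip(xs,ys)])
    m=(P*ww[:,None]).sum(0)/ww.sum(); Q=(P-m)*np.sqrt(ww)[:,None]
    d=np.linalg.svd(Q)[2][0]; r=m-C; d*=np.sign(d@r)
    a=lambda v: round((np.degrees(np.arctan2(v[1],v[0])-SY)+180)%360-180,1)
    print(n,"n",len(ww),"dir",a(d),"mid from C",a(r),round(1e3*np.hypot(*r),1),"bg",bg)
E
python3 - <<'E'
from h import *
s=cv2.imread("pics/s16.png")
t0=cv2.imread("pics/top0.png",0); s0=cv2.imread("pics/side0.png",0)
C[:]=[.5757,-.0888]; fitline("top",t0,(315,240,328,248),.083)
C[:]=[.5790,-.0855]; fitline("side",s0,(326,232,334,239),.083)
g=cv2.resize(cv2.cvtColor(s,cv2.COLOR_BGR2GRAY),None,fx=1/6,fy=1/6,interpolation=cv2.INTER_AREA)
print(g[30:42,60:80])
E
```

```text
top n 17 dir 88.0 mid from C 89.4 30.0 bg 211.0
side n 11 dir 64.9 mid from C 81.7 43.1 bg 202.0
[[214 190 185 189 187 173 154 144 133 128 129 135 127  95  77  74  74  75
   74  75]
 [241 235 233 236 232 220 201 176 148 131 133 146 147 119  85  74  74  76
   75  75]
 [244 243 243 244 244 240 235 222 196 174 159 149 148 127  89  74  75  76
   77  75]
 [242 241 242 243 243 243 243 241 235 223 201 168 152 126  90  77  75  76
   74  74]
 [243 242 242 242 243 244 245 245 242 234 213 181 158 127  88  74  74  77
   76  76]
 [243 243 242 243 243 242 240 236 222 194 169 153 151 139 104  77  77  75
   73  76]
 [230 239 241 238 231 218 198 181 164 149 148 161 179 183 146  93  77  74
   73  74]
 [185 217 231 221 189 162 150 156 167 191 213 222 229 227 189 122  82  75
   75  74]
 [135 174 215 214 180 169 189 215 225 234 241 243 242 240 219 156 103  80
   76  76]
 [110 138 196 227 226 227 233 241 242 242 242 244 242 242 233 195 139  90
   75  74]
 [104 124 178 224 238 241 243 243 242 242 242 242 241 242 236 209 156  97
   75  73]
 [105 126 165 200 218 228 236 239 242 241 241 241 242 241 235 219 176 108
   72  74]]
```

servo_tool(rows=[[[0, 0, 0.016], [0, 0, 0], 1], [[0, 0, 0.016], [0, 0, 0], 1], [[0, 0, 0.016], [0, 0, 0], 1], [[-0.008, -0.008, 0], [0, 0, 0], 1], [[-0.008, -0.008, 0], [0, 0, 0], 1], [[-0.007, -0.007, 0], [0, 0, 0], 1], [[-0.001, -0.001, 0], [0, 0, 0], 1], [[0, 0, 0], [0, 0, 0], 1]])

```text
clock: 26.13
tool_pos: [0.6378, -0.0706, 0.078]
orientation: [179.9, -0.0, 59.7]
force: [-0.5, -0.3, 0.7]
opening: 0.0004
```

servo_tool(rows=[[[-0.001, -0.001, 0], [0, 0, 0], 1], [[-0.001, -0.001, 0], [0, 0, 0], 1], [[-0.0007, -0.0007, 0], [0, 0, 0], 1], [[0, 0, 0], [0, 0, 0], 1]])

```text
clock: 26.47
tool_pos: [0.6363, -0.0711, 0.078]
orientation: [179.8, -0.1, 59.9]
force: [5.0, 1.8, 0.6]
opening: 0.0004
```

Run:
```python
from h import *
o=where()
s=optics.snapshot("side"); crop(s,"s17",280,200,400,290,6)
```

```text
t 26.47 tcp [ 0.6363 -0.0711  0.078 ] yaw 59.86 rp [ 1.7981e+02 -1.2000e-01] rho 60.8 phi 15.5 F [5.  1.8 0.6] j [ 11.1  24.4 -14.5   0.  -50.9 138.7]
```

View pics/s17.png

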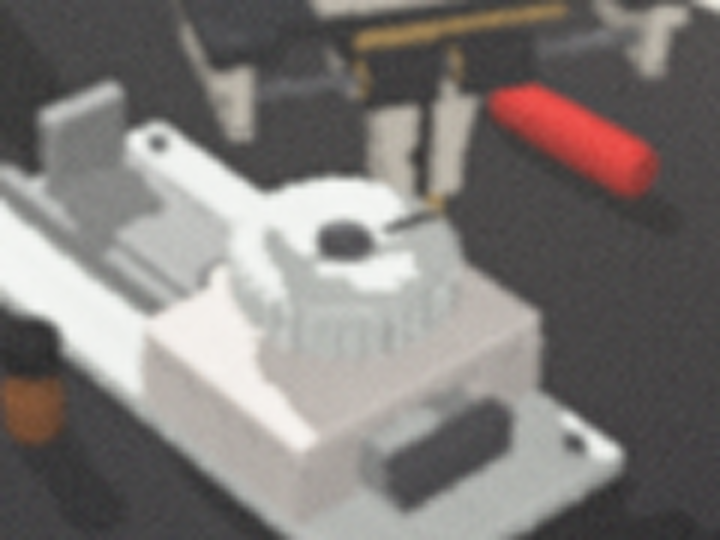

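servo_tool(rows=[[[0.0029, -0.0031, 0], [0, 0, -0.67], 1], [[0.0029, -0.0031, 0], [0, 0, -0.67], 1], [[0, 0, 0], [0, 0, 0], 1], [[0, 0, 0], [0, 0, 0], 1]])

```text
clock: 26.85
tool_pos: [0.6335, -0.0628, 0.078]
orientation: [179.8, -0.1, 67.9]
force: [4.3, 2.2, 0.1]
opening: 0.0004
```

Run:
```python
from h import *
o=where()
s=optics.snapshot("side"); crop(s,"s18",280,200,400,290,6)
```

```text
t 26.85 tcp [ 0.6335 -0.0628  0.078 ] yaw 67.93 rp [ 1.7982e+02 -8.0000e-02] rho 60.9 phi 23.8 F [4.3 2.2 0.1] j [ 11.9  24.1 -15.    0.  -50.7 146. ]
```

View pics/s18.png

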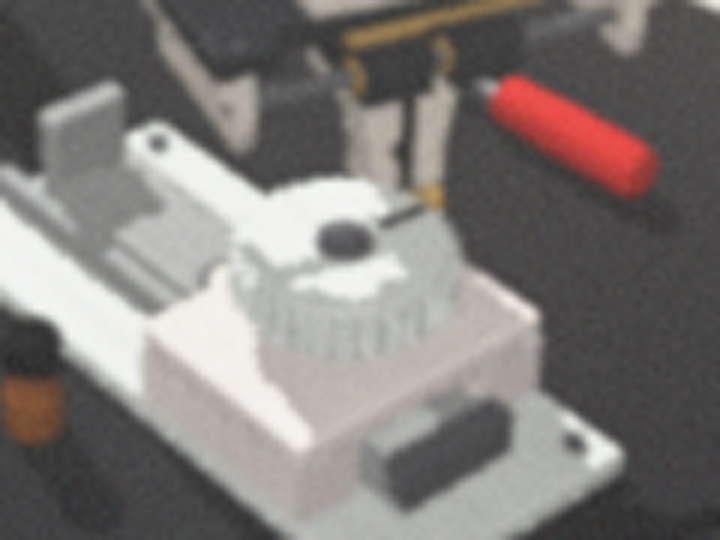

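servo_tool(rows=[[[0.007, 0.007, 0], [0, 0, 0], 1], [[0.007, 0.007, -0.01], [0, 0, 0], 1], [[0, 0, -0.025], [0, 0, -0.93], 1], [[0, 0, -0.02], [0, 0, -0.93], 1], [[0, 0, 0], [0, 0, -0.94], 1], [[0.032, -0.0103, 0], [0, 0, 0], 1], [[0.032, -0.0103, 0], [0, 0, 0], 1], [[0.032, -0.0103, 0], [0, 0, 0], 1], [[0.032, -0.0103, 0], [0, 0, 0], 1], [[0.032, -0.0103, 0], [0, 0, 0], 1], [[0.032, -0.0103, 0], [0, 0, 0], 1], [[0.032, -0.0103, 0], [0, 0, 0], 1], [[0, 0, 0], [0, 0, 0], 1]])

```text
clock: 27.98
tool_pos: [0.5979, 0.1787, 0.1319]
orientation: [-180.0, 0.0, 84.9]
force: [0.4, -0.6, 0.4]
opening: 0.0002
```

Run:
```python
from h import *
o=where()
s=optics.snapshot("side"); crop(s,"s19",280,200,400,290,6)
t=optics.snapshot("top"); cv2.imwrite("pics/t19full.png",t[:,:,::-1]); crop(t,"t19",300,210,370,280,10)
```

```text
t 27.98 tcp [0.5979 0.1787 0.1319] yaw 84.87 rp [-1.7997e+02  3.0000e-02] rho 266.8 phi 85.7 F [ 0.4 -0.6  0.4] j [ 34.5  20.1 -13.2   0.  -56.8 140.3]
```

View pics/t19.png

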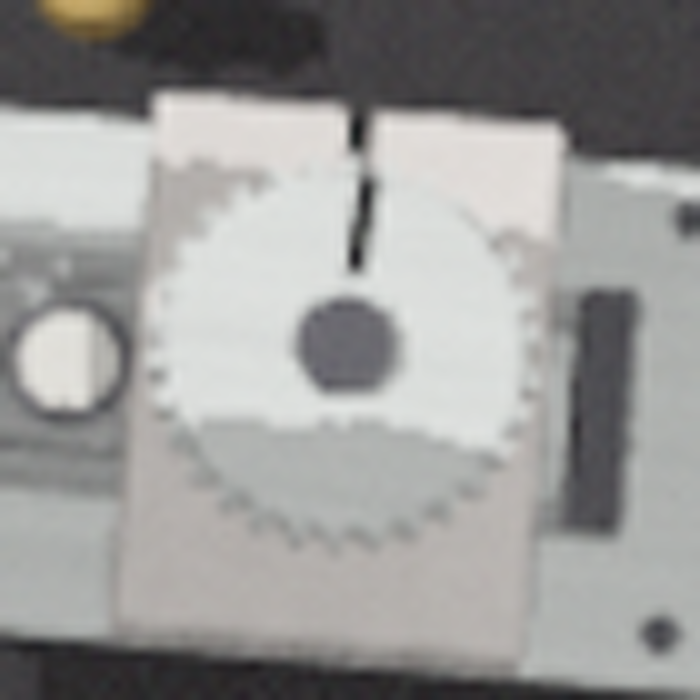

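View pics/t19full.png

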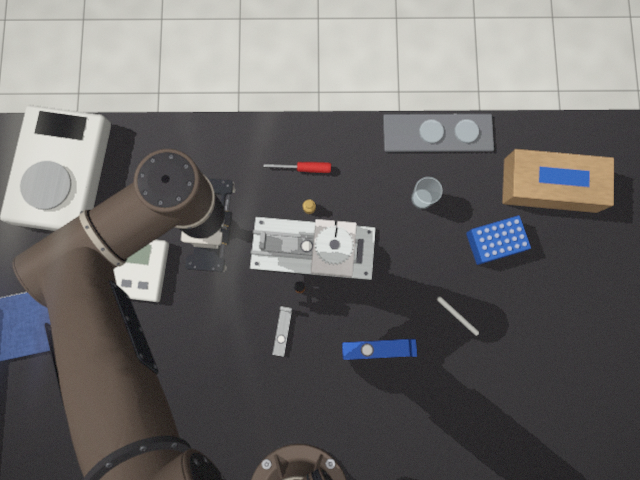

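Run:
```python
from h import *
z=.0899
for out,hub in(((367,180),(349,347)),((356,265),(349,347)),((367,180),(356,265))): lang("top",300,210,10,out,hub,z)
g=cv2.imread("pics/t19full.png",0); fitline("top",g,(333,229,339,237),z)
f=lambda u,v:(300+(u+.5)/10-.5,210+(v+.5)/10-.5)
h=ray("top",f(349,347),z)[:2]; p=ray("top",f(356,120),.053)[:2]; p2=ray("top",f(358,150),.053)[:2]
b0=np.array([.5757,-.0888])
for q in(p,p2):
  for c in(h,b0): print(np.degrees(np.arctan2(*(q-c)[::-1])-SY), (q-c)*1e3)
```

```text
top line stage deg 358.6 len mm 39.8 hub err mm [-2.3 -2.3]
top line stage deg 359.8 len mm 19.5 hub err mm [-2.3 -2.3]
top line stage deg 357.4 len mm 20.4 hub err mm [17.1 -4.2]
top n 11 dir -5.5 mid from C -6.0 26.2 bg 198.0
1.8564360763257826 [61.30902992 -3.72142811]
1.0824917314725553 [61.04048002 -4.53342199]
0.9670327321987183 [53.93679099 -4.11514354]
0.08453230302643296 [53.66824109 -4.92713742]
```

servo_tool(rows=[[[0, 0.0046, 0.02], [0, 0, 0], 1], [[0, 0, 0.02], [0, 0, 0], 1], [[0, 0, 0.02], [0, 0, 0], 1], [[0, 0, 0.02], [0, 0, 0], 1], [[-0.02, 0, 0.002], [0, 0, 0], 1], [[-0.02, 0, 0], [0, 0, 0], 1], [[-0.02, 0, 0], [0, 0, 0], 1], [[-0.008, 0, 0], [0, 0, 0], 1], [[0, 0, 0], [0, 0, 0], 1]])

```text
clock: 28.83
tool_pos: [0.5968, 0.1031, 0.0499]
orientation: [-179.9, 0.1, 84.5]
force: [0.1, -0.6, -0.4]
opening: 0.0005
```

```bash
cat >> h.py <<'E'
def st():
    o=where(); d=np.array(o['tool_pos'][:2])-C; c,s=np.cos(SY),np.sin(SY); print("stage xy mm",(1e3*np.array([c*d[0]+s*d[1],-s*d[0]+c*d[1]])).round(1))
E
python3 - <<'E'
from h import *
st()
s=optics.snapshot("side"); crop(s,"s20",250,160,390,265,5)
E
```

```text
t 28.83 tcp [0.5968 0.1031 0.0499] yaw 84.5 rp [-1.7994e+02  7.0000e-02] rho 191.4 phi 84.3 F [ 0.1 -0.6 -0.4] j [ 28.3  23.7 -20.3   0.  -46.1 146.2]
stage xy mm [  1.3 191.4]
```

View pics/s20.png

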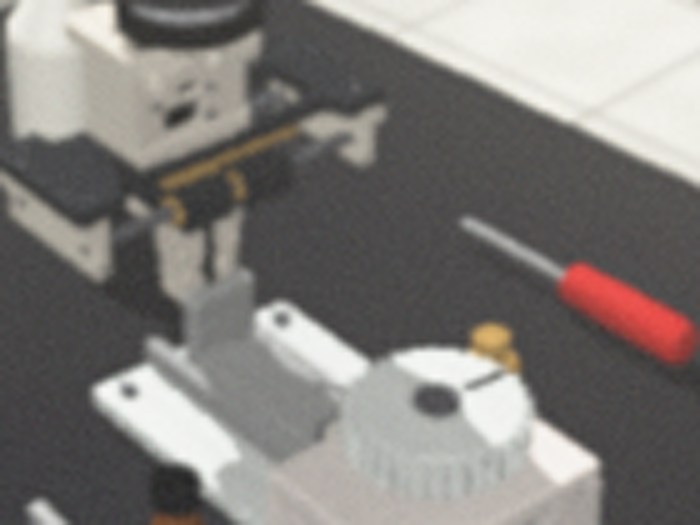

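servo_tool(rows=[[[-0.002, 0, 0], [0, 0, 0], 1], [[-0.003, 0, 0], [0, 0, 0], 1], [[-0.004, 0, 0], [0, 0, 0], 1], [[-0.004, 0, 0], [0, 0, 0], 1], [[-0.004, 0, 0], [0, 0, 0], 1], [[-0.004, 0, 0], [0, 0, 0], 1], [[-0.004, 0, 0], [0, 0, 0], 1]])

```text
clock: 29.47
tool_pos: [0.595, 0.0808, 0.0503]
orientation: [180.0, -0.0, 84.7]
force: [0.1, 2.6, 0.0]
opening: 0.0005
```

servo_tool(rows=[[[-0.004, 0, 0], [0, 0, 0], 1], [[-0.004, 0, 0], [0, 0, 0], 1], [[-0.004, 0, 0], [0, 0, 0], 1], [[-0.004, 0, 0], [0, 0, 0], 1], [[-0.004, 0, 0], [0, 0, 0], 1], [[-0.004, 0, 0], [0, 0, 0], 1], [[-0.004, 0, 0], [0, 0, 0], 1]])

```text
clock: 30.05
tool_pos: [0.5923, 0.0527, 0.0503]
orientation: [180.0, 0.0, 84.7]
force: [0.2, 3.9, 1.0]
opening: 0.0005
```

Run:
```python
from h import *
st()
s=optics.snapshot("side"); crop(s,"s21",250,160,390,265,5)
```

```text
t 30.05 tcp [0.5923 0.0527 0.0503] yaw 84.69 rp [1.7997e+02 1.0000e-02] rho 140.7 phi 84.0 F [0.2 3.9 1. ] j [ 23.9  22.7 -21.9   0.  -45.4 150.7]
stage xy mm [  1.6 140.7]
```

View pics/s21.png

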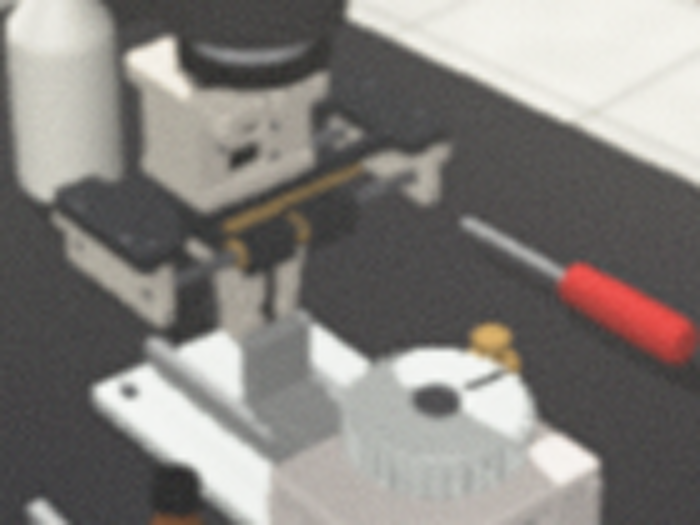

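servo_tool(rows=[[[-0.004, 0, 0], [0, 0, 0], 1], [[-0.004, 0, 0], [0, 0, 0], 1], [[-0.003, 0, 0], [0, 0, 0], 1], [[-0.002, 0, 0], [0, 0, 0], 1], [[-0.002, 0, 0], [0, 0, 0], 1], [[-0.001, 0, 0], [0, 0, 0], 1]])

```text
clock: 30.6
tool_pos: [0.5908, 0.0369, 0.0503]
orientation: [180.0, 0.0, 84.7]
force: [0.9, 3.2, 0.6]
opening: 0.0004
```

servo_tool(rows=[[[-0.001, 0, 0], [0, 0, 0], 1], [[-0.001, 0, 0], [0, 0, 0], 1], [[-0.001, 0, 0], [0, 0, 0], 1], [[0, 0, 0], [0, 0, 0], 1]])

```text
clock: 30.93
tool_pos: [0.5914, 0.0357, 0.0504]
orientation: [179.9, -0.1, 84.7]
force: [0.7, 10.7, -0.6]
opening: 0.0005
```

servo_tool(rows=[[[-0.001, 0, 0], [0, 0, 0], 1], [[-0.001, 0, 0], [0, 0, 0], 1], [[0, 0, 0], [0, 0, 0], 1]])

```text
clock: 31.18
tool_pos: [0.5921, 0.0355, 0.0508]
orientation: [179.8, -0.2, 84.7]
force: [-0.9, 18.7, 1.5]
opening: 0.0006
```

Run:
```python
from h import *
st()
s=optics.snapshot("side"); crop(s,"s22",280,190,400,280,6)
```

```text
t 31.18 tcp [0.5921 0.0355 0.0508] yaw 84.7 rp [179.77  -0.25] rho 123.6 phi 83.3 F [-0.9 18.7  1.5] j [ 22.2  22.5 -22.2  -0.2 -45.1 152.6]
stage xy mm [  2.9 123.6]
```

View pics/s22.png

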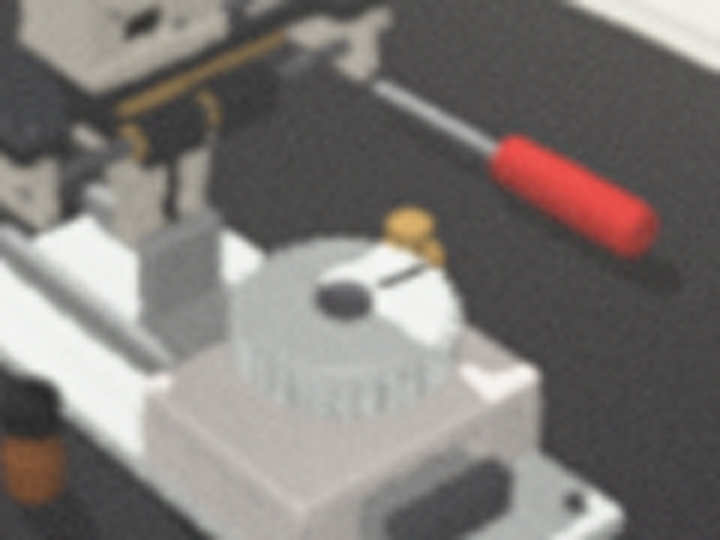

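servo_tool(rows=[[[0.01, 0, 0], [0, 0, 0], 1], [[0.02, 0, 0], [0, 0, 0], 1], [[0.02, 0, -0.02], [0, 0, 0], 1], [[0.03, 0, -0.02], [0, 0, 0], 1], [[0.03, 0, -0.02], [0, 0, 0], 1], [[0.03, 0, -0.02], [0, 0, 0], 1], [[0, 0, 0], [0, 0, 0], 1]])

```text
clock: 31.82
tool_pos: [0.6059, 0.1761, 0.1344]
orientation: [179.6, -0.1, 84.9]
force: [1.4, 0.1, 1.3]
opening: 0.0003
```

Run:
```python
from h import *
st()
s=optics.snapshot("side"); cv2.imwrite("pics/s23full.png",s[:,:,::-1]); crop(s,"s23",300,215,390,290,8)
t=optics.snapshot("top"); cv2.imwrite("pics/t23full.png",t[:,:,::-1]); crop(t,"t23",240,205,390,295,5)
```

```text
t 31.82 tcp [0.6059 0.1761 0.1344] yaw 84.89 rp [ 1.7965e+02 -1.1000e-01] rho 264.9 phi 83.9 F [1.4 0.1 1.3] j [ 34.   20.3 -12.5   0.2 -56.9 140.8]
stage xy mm [  3.6 264.9]
```

View pics/t23.png

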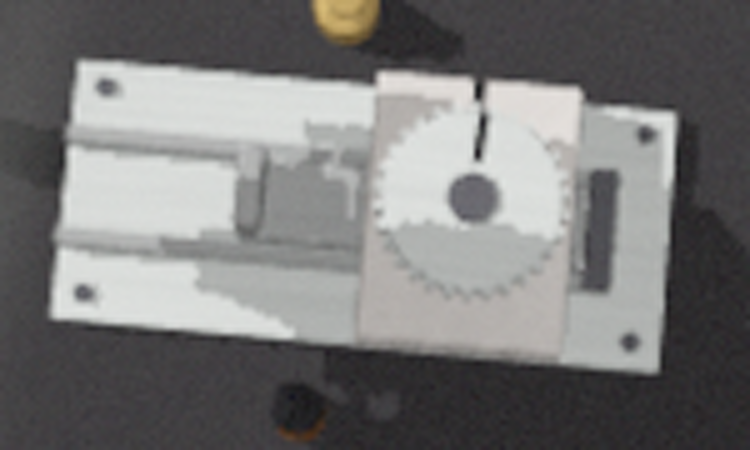

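View pics/s23.png

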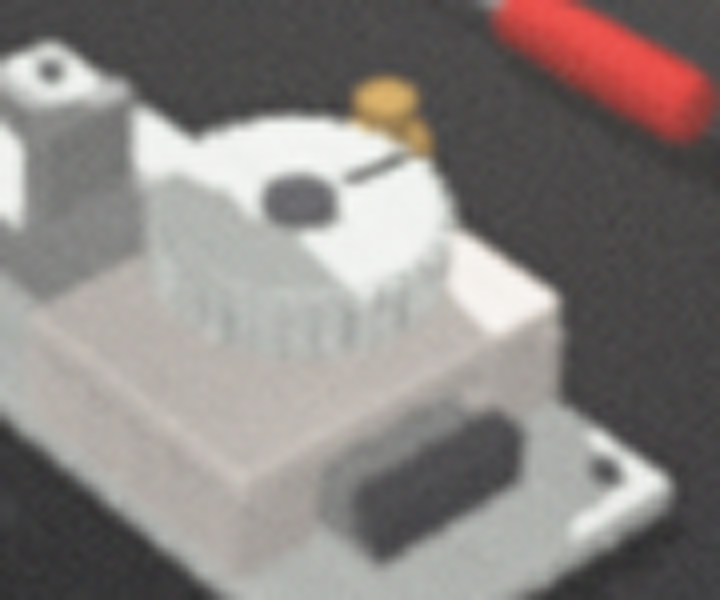

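Run:
```python
from h import *
b=np.array([.5757,-.0888]); c,s=np.cos(SY),np.sin(SY)
f=lambda u,v:(240+(u+.5)/5-.5,205+(v+.5)/5-.5)
for uv in((240,145),(235,234)):
    d=ray("top",f(*uv),.066)[:2]-b; print(1e3*np.array([c*d[0]+s*d[1],-s*d[0]+c*d[1]]))
lang("top",240,205,5,(485,110),(474,198),.0899)
g=cv2.imread("pics/t23full.png",0); print(g[226:240,331:341])
```

```text
[ 19.57738103 111.75805955]
[-23.2299546  110.06979321]
top line stage deg 357.6 len mm 42.1 hub err mm [-2.1 -2.2]
[[218 217 212 214 200 158 193 219 220 219]
 [216 215 208 210 192 130 168 210 218 217]
 [219 219 219 217 197  70 130 197 216 215]
 [221 221 219 217 187  38 139 208 218 217]
 [220 221 221 212 164  49 161 220 220 220]
 [222 221 221 209 157  64 165 220 220 220]
 [221 220 219 202 114  82 174 220 220 220]
 [219 219 220 200  85 110 189 220 220 219]
 [218 219 218 198  67 128 200 220 220 218]
 [219 219 218 196  32 140 207 218 219 218]
 [222 221 218 188  63 158 220 220 219 219]
 [223 222 217 196 171 188 221 220 220 220]
 [220 221 217 212 215 221 220 221 221 221]
 [212 203 192 176 185 199 212 221 221 220]]
```

Run:
```python
from h import *
print(ctrl.close_job()); where()
```

```text
the job is handed in; nothing more can be done
None
the job is handed in; nothing more can be done
```

I turned the locking ring anticlockwise about 1¾ turns until its line came to the pointer for the second time. Then I pushed the sled in by its tab to the end stop, and handed the job in at about 32 s of the 58 s allowed.

**Ring:** I hooked a corner of the closed fingers into the ribs and carried it around in two long sweeps, with a short 8° push at the end. The last top view puts the line at about 358°, so it sits roughly 1–2.5° short of the pointer. I left it there because correcting it would have meant touching the ring again after the sled had moved.

**Sled:** I pushed the grey sled in the stage's guide and left the blue and the smaller grey look-alikes alone. The push took about 3–4 N until the sled stopped hard at about 19 N. In the top view its tab face is at y ≈ 110–112 mm in the stage's frame, against 112 mm expected when fully home.

**Disagreements between checks:**
- The two cameras and the contact readings disagreed by about 3–4 mm on the ring's centre, so I used a value in between.
- On the first approach I ran the last joint up to its range limit, where the motion stopped. I corrected it before touching anything.

The highest wrist force I read was about 22 N. The weight, vial and screwdriver, which were near the arm, looked unmoved. I did not measure the other objects again at the end. The arm was clear of everything when I handed in.

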